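# Fit the strainer cassette and shut its drawer

### The arm

A 6-joint arm with a two-finger parallel gripper is mounted at the origin on the work surface. World frame = base frame: x ahead of the robot, y to its left, z up, the work surface at z = 0. Lengths are in m, angles in rad, forces in N, time in s.
With the tool pointing down it reaches from about 0.35 to 0.975 m from the base axis. Payload 4.9 kg.
Tool frame: the origin (TCP) lies on the centre line of the jaws, within the pads' length; the fingertips stand 14 mm ahead of it and the grasp point (between the pads) lies 5 mm behind it (ctrl.tcp_to_tips is the distance from the TCP to the fingertips, in m); x points along the fingers, z is the direction in which the jaws open and shut, and the axes are right-handed (so a half turn about x gives the same grasp; the last joint's range is limited). The gripper opens to 85 mm and grips with 20 to 120 N. Pads are 22 mm wide; open, the fingers measure 114 mm over their backs; the gripper's body (76 mm by 85 mm) begins 54 mm behind the grasp point. The pads swing forward as they close: fully open they stand 13 mm farther back than shut.
Start: joints at [1.135, 0.053, 1.613, -0, 1.476, -0.119], TCP at [0.195, 0.594, 0.245] pointing down, gripper open.
Joint ranges: [-3.01, 3.01], [-1.01, 2.22], [0.06, 2.58], [-1.02, 4.17], [0.09, 2.62], [-3.14, 3.14]. Speed limits (rad/s): [2.57, 2.57, 3.14, 3.14, 3.14, 3.14].

### API

Orientations are given as a 3x3 rotation matrix whose columns are the frame's x, y, z axes.
In Python, from bench import ctrl, snapshot, calibration, close_job gives the robot as it stands.
- The arm moves only by the tool send_rows, never from a script. Its argument "plan" is a list of rows, each an object with "rot": the turn, a rotation vector about the tool's x, y, z in rad, a list of three; "delta_pos": the shift along the tool's x, y, z in cm, a list of three; "fingers": the finger opening in cm, from 0 to 8.54. In form: [{"rot": [wx, wy, wz], "delta_pos": [dx, dy, dz], "fingers": fingers}, ...]. A call has exactly 5 rows; each row is the pose to reach, as a shift and turn from the pose commanded when the call began, along the tool's axes at that moment; what a row does not reach only later rows make up. A row lasts 1/8 s, in which the tool goes at most 62.5 mm and 10.7 degrees, less where a joint would pass 70% of its speed; a pose out of reach is approached as far as the arm can. A call with a gripper value outside its range is refused whole. The fingers move at their own pace and stop on an object; "squeeze" is the grip in N (left out, the last holds). Time passes only in rows, so rows that repeat a pose let the fingers close, or fill a call up. It gives the time, the measured TCP pose, the force and the opening at its end, in the units of the state.
- ctrl.observe(): the state, without advancing time (a new reading comes with each control period).
- snapshot(name): name is "scene" or "top"; returns (picture, depth): 400x640x3 uint8, blue, green, red; 400x640 float32, m along the optical axis (not along the pixel's ray), 0 where there is no reading.
- calibration(name): a dict with "camera_matrix" (3x3 intrinsics, pixels), "R" (3x3) and "t" (3): a world point X has camera coordinates R X + t. Camera axes: x right, y down, z forward; pixel columns grow to the right and rows downward; lengths in m; the calibration is good to about 2 mm. A picture is of the moment at which its call begins. calibration takes no time and is no camera call.
- close_job(): hands the job in, once; it reports no verdict.
The state is a dict: "time_s": time; "qpos": joint angles; "qd": joint speeds; "joint_efforts": joint torques, N m; "eef_pos": TCP position; "tcp_rot": TCP orientation; "contact_force": force on the tool from outside, world axes, zero at the start; "moment": the same for the moment, N m; "opening": opening from 0.0 (shut) to 1.0 (fully open).
Only numpy, scipy, OpenCV 4.12 (cv2) and the standard library are available. Lean on these libraries where they do the work, as an engineer would, in place of code of your own. Each camera call takes 0.05 s, during which the arm holds its last target.

### The job

Lift the strainer cassette out of its green rack by its broad faces, stand it in the middle of the black rubber mat and let go, then take it again across its narrow ends and lower it upright into the compartment behind the blue drawer front, down onto the floor between the two brass ribs. Let go and push the drawer fully home, without slamming it, until it seats in its detent. Leave the meter body, handwheel, nut and glass dome where they are.

Things in the scene. Friction and masses are not known exactly. Their poses are not given: they have to be found in the camera images.
- cassette: strainer cassette, an upright block with steel frame, copper-coloured mesh sides and a blue pad on top: 40 mm (its x) by 60 mm (its y) by 90 mm high, 0.4 kg nominal. Origin at the centre of its underside, z up. Stands in the rack at the start, its own x and y along those of the rack to within 0.05 rad. Either way round is alike.
- rack: fixed green rack, origin at the centre of its underside. Base 8 mm thick, on which the cassette stands; two upright end walls 94 mm high, 50 mm long in x, inner faces at y = +-34 mm (so the narrow ends cannot be reached there); 10 mm high lips along the other two sides. The broad faces of the cassette (its +-x) stand free. Lift at least 100 mm to clear it.
- mat: fixed black rubber mat 140 x 140 mm, 4 mm thick, flat on the bench, origin at the centre of its underside. It lies to one side of the housing, the rack to the other; the sides swap. The cassette must stand with its origin within 50 mm of the centre of the mat.
- housing: fixed grey steel housing, 200 (x) x 190 (y) x 130 mm high, origin at the centre of its underside; its front face is at x = -100 mm and the drawer slides out of it towards its -x.
- drawer (a joint): drawer opening in m: 0 = home, 0.115 = fully out; starts 85 to 110 mm out. Sliding friction about 2.5 N; over the last 22 mm or so a sprung detent resists (about 10 N of push in all), and from about 4 mm it pulls the drawer home to 0, against a firm stop, and keeps it there.
- seat (a point): moves with the drawer: centre of the compartment floor, 20 mm above the bench; x points into the housing, y across, z up. Compartment 50 mm in x, 162 mm in y; drawer front and divider (its +-x walls) reach 94 mm above this point, side walls 50 mm, brass ribs (inner faces y = +-35 mm) 12 mm. The cassette goes in with its 60 mm along y; fingers fit only beyond its narrow ends.
- front_top (a point): moves with the drawer: middle of the upper edge of the outer face of the blue drawer front, 114 mm above the bench, axes as seat. The front is 190 mm wide, 110 mm high, 16 mm thick towards +x. A bar handle stands 29 mm out from the face at 40 mm above the bench; the face above 50 mm is free to push on, towards +x.
- meter: bystander: squat brass meter body, about 90 mm across, 120 mm over its two ports, 68 mm high, origin at the centre of its underside
- handwheel: bystander: red cast-iron handwheel lying flat, 130 mm across, 26 mm high, origin at the centre of its underside
- nut: bystander: bronze coupling nut, 62 mm across, 36 mm high, origin at the centre of its underside
- dome: bystander: clouded glass register dome, 84 mm across, 49 mm high, origin at the centre of its underside
Not all that is in view belongs to the job. Leave any purple look-alike of the cassette alone. Several things have the shape of the mat; the one meant has the colours described above.

How it is judged:
By the outcome, as a careful person would: the job done as asked, in the order asked, and still so for the second after the job is handed in, with the robot touching nothing.
It also fails if it takes over 72 s, if anything falls off the work surface, if the arm or the gripper's body presses on something with over 40 N, if the wrist force passes 120 N, or if a joint passes its speed limit or range.

## Working session

There is one attempt and no reset: what is moved stays moved. The work goes in short steps, Python scripts to look and compute and a tool call to move; the robot and the scene stay as the last step left them, time stands still between calls to the robot, and variables do not carry over. Pictures are saved under pics/ and viewed, and the job is handed in when it is done.

Besides the shell and the picture viewer there is one more tool, called after "Emit:" in YAML: its name, and indented under it one key for each argument. send_rows: Moves the arm, as the interface text tells. Its arguments: {"type":"object","properties":{"plan":{"type":"array","items":{"type":"object","properties":{"rot":{"type":"array","items":{"type":"number"}},"delta_pos":{"type":"array","items":{"type":"number"}},"fingers":{"type":"number"}}}},"squeeze":{"type":"number"}},"required":["plan"]}

```bash
ls; mkdir -p pics; python3 - <<'E'
from bench import ctrl, snapshot, calibration
import cv2,numpy as np
o=ctrl.observe();print(o)
for n in("scene","top"):
    p,d=snapshot(n);cv2.imwrite(f"pics/{n}0.png",p);np.save(f"{n}0.npy",d);c=calibration(n);print(n,c)
E
```

```text
pics
{'time_s': 0.0, 'qpos': array([ 1.13500362e+00,  5.33635291e-02,  1.61430053e+00,  3.84413401e-06,
        1.47594780e+00, -1.18991444e-01]), 'qd': array([-0.00077944, -0.0007004 , -0.00114544,  0.00066947, -0.00060877,
        0.0014864 ]), 'joint_efforts': array([ 1.40705743e-03, -3.93662953e+01, -3.70184541e+01,  6.01147599e-05,
        6.71793692e-03, -4.65264733e-06]), 'eef_pos': array([0.19445097, 0.59336761, 0.24405493]), 'tcp_rot': array([[-8.55833490e-04, -9.50236558e-01,  3.11528091e-01],
       [-1.82886390e-03,  3.11529171e-01,  9.50234829e-01],
       [-9.99997961e-01,  2.43500311e-04, -2.00447044e-03]]), 'contact_force': array([1.40449113, 0.33982168, 0.41827154]), 'moment': array([ 0.00396809,  0.01711959, -0.0035827 ]), 'opening': 0.9993911740698723}
scene {'camera_matrix': array([[450.54054787,   0.        , 322.35130481],
       [  0.        , 450.54054787, 192.71342962],
       [  0.        ,   0.        ,   1.        ]]), 'R': array([[ 0.61816433,  0.78572513, -0.02255827],
       [ 0.46181644, -0.38625499, -0.79845642],
       [-0.63608052,  0.4831595 , -0.60162984]]), 't': array([-0.3240718 , -0.14232542,  1.63094621])}
top {'camera_matrix': array([[481.8975076 ,   0.        , 323.94060566],
       [  0.        , 481.8975076 , 200.02729538],
       [  0.        ,   0.        ,   1.        ]]), 'R': array([[-0.01157444, -0.99991358,  0.0062346 ],
       [-0.99505328,  0.01090251, -0.0987426 ],
       [ 0.09866609, -0.00734665, -0.99509348]]), 't': array([0.04051374, 0.51802661, 1.38238761])}
```

View pics/scene0.png

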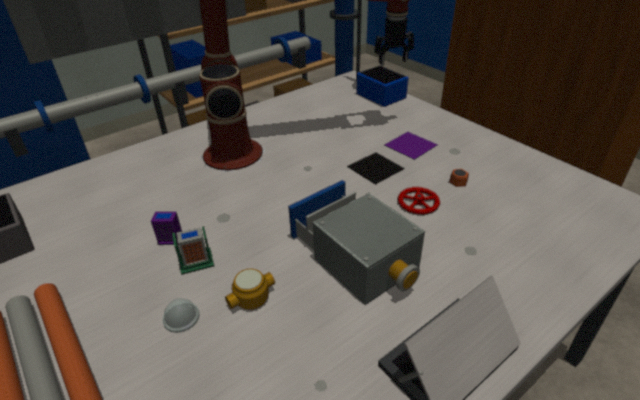

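View pics/top0.png

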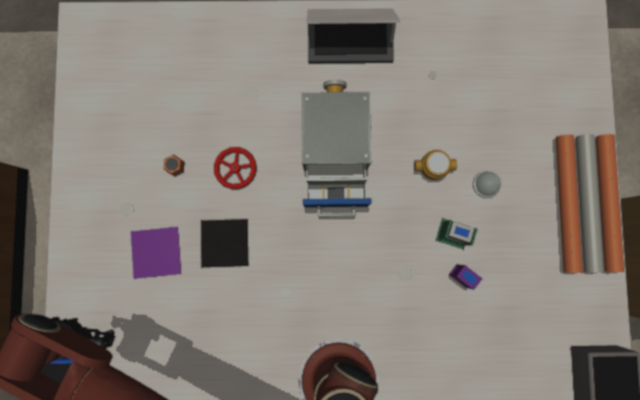

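The scene view shows the rack and cassette at (193,248) with the purple decoy at (167,228). The black mat is at (375,167), with a purple mat beside it. In the top view the mat is at (224,243), the rack at (457,233), the housing at (336,128) and the blue front at (337,202). Next I zoom in on these and measure them.

```bash
cat > h.py <<'E'
from bench import ctrl, snapshot, calibration
import cv2,numpy as np
def ray(n,uv,z):
    c=calibration(n);uv=np.atleast_2d(np.float64(uv))
    K=c["camera_matrix"];R=c["R"];t=c["t"]
    d=np.c_[uv,np.ones(len(uv))]@np.linalg.inv(K).T@R
    C=-R.T@t
    return C+d*((z-C[2])/d[:,2])[:,None]
def proj(n,X):
    c=calibration(n);p=(np.atleast_2d(X)@c["R"].T+c["t"])@c["camera_matrix"].T
    return p[:,:2]/p[:,2:]
def mask(p,f):
    h=cv2.cvtColor(p,cv2.COLOR_BGR2HSV).astype(int);return f(h[...,0],h[...,1],h[...,2]).astype(np.uint8)
def blobs(m,amin=20):
    cs,_=cv2.findContours(m,cv2.RETR_EXTERNAL,cv2.CHAIN_APPROX_NONE)
    return [c for c in cs if cv2.contourArea(c)>=amin]
E
python3 - <<'E'
from h import *
p=cv2.imread("pics/top0.png")
a=cv2.resize(p[205:295,425:495],None,fx=6,fy=6,interpolation=cv2.INTER_CUBIC)
b=cv2.resize(p[80:225,290:385],None,fx=4,fy=4,interpolation=cv2.INTER_CUBIC)
o=np.zeros((580,800,3),np.uint8);o[:540,:420]=a;o[:580,420:800]=b
cv2.imwrite("pics/crop0.png",o)
s=cv2.imread("pics/scene0.png")
cv2.imwrite("pics/crop0s.png",np.hstack([cv2.resize(s[200:280,140:220],None,fx=5,fy=5,interpolation=cv2.INTER_CUBIC),cv2.resize(s[170:250,280:360],None,fx=5,fy=5,interpolation=cv2.INTER_CUBIC)]))
# mat
m=mask(p,lambda h,s,v:v<50)
for c in blobs(m,500):
    r=cv2.minAreaRect(c);print("dark",r,ray("top",cv2.boxPoints(r),.004).round(3).tolist(), ray("top",[r[0]],.004).round(4))
m=mask(p,lambda h,s,v:(abs(h-110)<12)&(s>120)&(v>50))
for c in blobs(m,15):
    r=cv2.minAreaRect(c);print("blue",r)
m=mask(p,lambda h,s,v:(abs(h-75)<18)&(s>70)&(v>25))
for c in blobs(m,15):
    r=cv2.minAreaRect(c);print("green",r)
E
```

```text
dark ((616.0, 378.0), (42.0, 46.0), 90.0) [[0.057, -0.736, 0.004], [0.056, -0.869, 0.004], [-0.061, -0.86, 0.004], [-0.06, -0.728, 0.004]] [[-0.0022 -0.7983  0.004 ]]
dark ((343.7906188964844, 370.5758972167969), (29.881916046142578, 61.122840881347656), 87.1844482421875) [[0.067, 0.073, 0.004], [0.073, -0.103, 0.004], [-0.01, -0.106, 0.004], [-0.016, 0.069, 0.004]] [[ 0.0287 -0.0167  0.004 ]]
dark ((35.399993896484375, 369.2000427246094), (57.24333572387695, 47.404640197753906), 26.56505012512207) [[0.022, 0.966, 0.004], [0.14, 0.912, 0.004], [0.066, 0.762, 0.004], [-0.05, 0.817, 0.004]] [[0.0441 0.8642 0.004 ]]
dark ((600.0, 373.0), (52.0, 56.0), 90.0) [[0.086, -0.677, 0.004], [0.084, -0.839, 0.004], [-0.061, -0.829, 0.004], [-0.059, -0.668, 0.004]] [[ 0.0123 -0.7532  0.004 ]]
dark ((224.5, 242.5), (45.0, 45.0), 90.0) [[0.465, 0.395, 0.004], [0.464, 0.262, 0.004], [0.332, 0.262, 0.004], [0.334, 0.393, 0.004]] [[0.3984 0.328  0.004 ]]
dark ((41.60772705078125, 305.64251708984375), (287.2982177734375, 114.99931335449219), 58.92599105834961) [[0.497, 1.229, 0.004], [0.672, 0.949, 0.004], [-0.043, 0.493, 0.004], [-0.2, 0.766, 0.004]] [[0.2225 0.8548 0.004 ]]
dark ((350.0, 39.0), (30.0, 82.0), 90.0) [[1.065, 0.074, 0.004], [1.063, -0.178, 0.004], [0.968, -0.176, 0.004], [0.97, 0.075, 0.004]] [[ 1.0163 -0.0512  0.004 ]]
blue ((60.5, 361.0), (6.0, 21.0), 90.0)
blue ((469.4024353027344, 277.1219482421875), (14.524161338806152, 7.496340751647949), 38.65980911254883)
blue ((461.5000305175781, 231.5), (12.649109840393066, 6.324554920196533), 18.434947967529297)
blue ((337.0, 202.0), (6.0, 66.0), 90.0)
green ((452.48223876953125, 233.05694580078125), (27.202680587768555, 21.535457611083984), 17.354022979736328)
```

View pics/crop0.png

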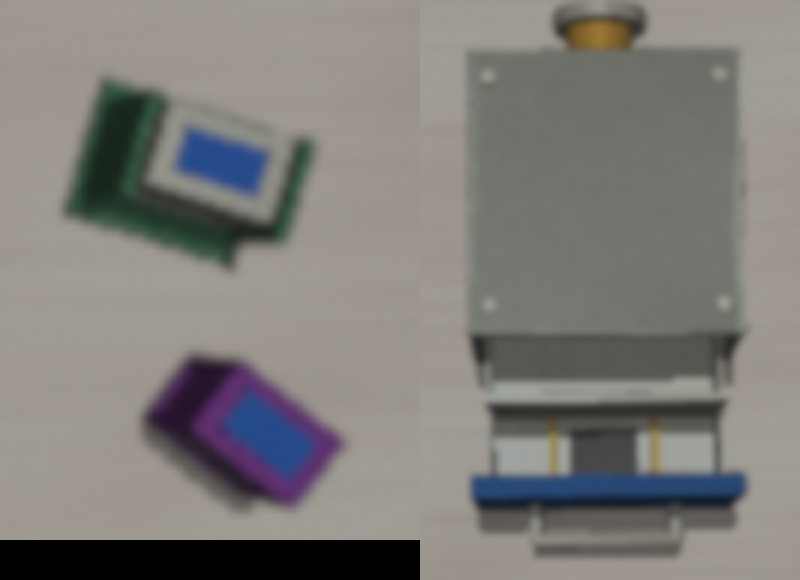

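View pics/crop0s.png

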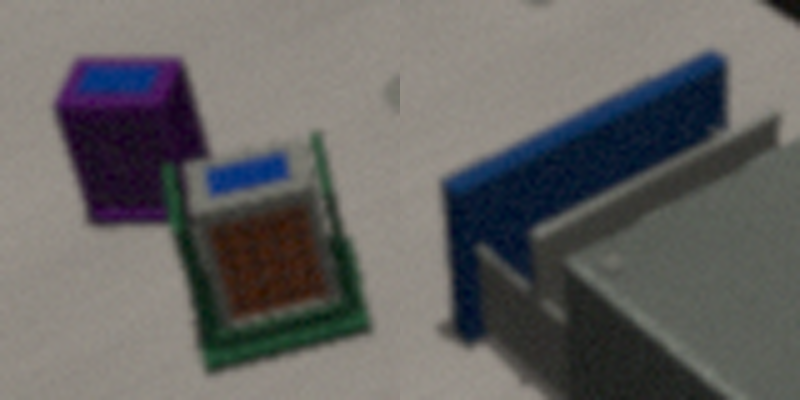

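```bash
python3 - <<'E'
from h import *
p=cv2.imread("pics/top0.png");d=np.load("top0.npy")
c=calibration("top");K,R,t=c["camera_matrix"],c["R"],c["t"]
v,u=np.mgrid[:400,:640]
P=np.stack([(u-K[0,2])/K[0,0]*d,(v-K[1,2])/K[1,1]*d,d],-1)
W=(P.reshape(-1,3)-t)@R;W=W.reshape(400,640,3);Z=W[...,2]
def comp(name,m,zr,win,amin=20):
    mm=np.zeros_like(m);y0,y1,x0,x1=win;mm[y0:y1,x0:x1]=m[y0:y1,x0:x1]
    for b in blobs(mm,amin):
        q=ray("top",b[:,0].astype(float),zr)[:,:2]
        r=cv2.minAreaRect(q.astype(np.float32))
        bp=cv2.boxPoints(r)
        print(name,"ctr",np.round(r[0],4),"size",np.round(r[1],4),"ang",round(r[2],2),bp.round(3).tolist())
h=cv2.cvtColor(p,cv2.COLOR_BGR2HSV).astype(int)
cass=(205,262,425,495)
comp("cass blue",mask(p,lambda h,s,v:(abs(h-110)<12)&(s>120)&(v>50)),.098,cass,10)
zz=((Z>.085)).astype(np.uint8)
comp("cass depth",zz,.098,cass)
print("z cass",np.round(np.median(W[228:235,458:466].reshape(-1,3),0),4))
comp("white",((h[...,1]<50)&(h[...,2]>100)&(Z>.07)).astype(np.uint8)|((abs(h[...,0]-110)<12)&(h[...,1]>120)&(Z>.07)).astype(np.uint8),.098,cass)
comp("green",mask(p,lambda h,s,v:(abs(h-75)<18)&(s>70)&(v>25)),.098,cass)
comp("house",((Z>.12)&(Z<.14)).astype(np.uint8),.13,(60,180,280,400),500)
comp("front",mask(p,lambda h,s,v:(abs(h-110)<14)&(s>110)&(v>40)),.114,(180,220,280,400),100)
comp("decoy",mask(p,lambda h,s,v:(abs(h-145)<14)&(s>60)&(v>45)&(Z>.07))|0,.09,(255,300,425,500))
print("house z",np.median(Z[110:140,310:360]),"front z",np.round(Z[198:206,337],3),"div",np.round(Z[160:200,322],3))
E
```

```text
cass blue ctr [ 0.4199 -0.3431] size [0.0348 0.0176] ang 70.8 [[0.4059999883174896, -0.3569999933242798], [0.421999990940094, -0.3619999885559082], [0.4339999854564667, -0.33000001311302185], [0.4169999957084656, -0.3240000009536743]]
cass depth ctr [ 0.4166 -0.3395] size [0.0817 0.05  ] ang 71.49 [[0.3799999952316284, -0.3700000047683716], [0.4269999861717224, -0.38600000739097595], [0.453000009059906, -0.3089999854564667], [0.4059999883174896, -0.2930000126361847]]
z cass [ 0.4213 -0.3426  0.0984]
white ctr [ 0.4193 -0.3421] size [0.0604 0.0386] ang 70.83 [[0.39100000262260437, -0.36399999260902405], [0.42800000309944153, -0.37700000405311584], [0.44699999690055847, -0.3199999928474426], [0.41100001335144043, -0.3070000112056732]]
green ctr [ 0.416  -0.3178] size [0.0737 0.0597] ang 71.95 [[0.37599998712539673, -0.3440000116825104], [0.43299999833106995, -0.3619999885559082], [0.4560000002384186, -0.2919999957084656], [0.39899998903274536, -0.27399998903274536]]
house ctr [0.7069 0.002 ] size [0.2005 0.1901] ang 0.2 [[0.6060000061988831, 0.09700000286102295], [0.6069999933242798, -
[... 210 characters left out ...]
 [0.5109999775886536, -0.09099999815225601], [0.5130000114440918, 0.09300000220537186], [0.4970000088214874, 0.09300000220537186]]
decoy ctr [ 0.2947 -0.3583] size [0.0622 0.0411] ang 51.11 [[0.2590000033378601, -0.3700000047683716], [0.29100000858306885, -0.39500001072883606], [0.33000001311302185, -0.34700000286102295], [0.2980000078678131, -0.32100000977516174]]
house z 0.1299729505332472 front z [0.023 0.116 0.116 0.11  0.116 0.114 0.115 0.089] div [0.132 0.131 0.132 0.133 0.125 0.017 0.019 0.02  0.019 0.021 0.019 0.02
 0.021 0.02  0.02  0.02  0.017 0.023 0.024 0.118 0.116 0.104 0.085 0.059
 0.037 0.033 0.032 0.032 0.028 0.03  0.031 0.036 0.033 0.033 0.033 0.034
 0.035 0.03  0.032 0.116]
```

The measurements agree with the sizes given:
- **Cassette top:** (0.4195, -0.3425), z 0.098, 60×39 mm, long axis at 70.8°.
- **Housing:** 200×190 mm at (0.707, 0.002), yaw about 0.
- **Drawer:** outer face at x ≈ 0.496.
- **Mat:** centre about (0.399, 0.3285).

The first move takes the arm across to the rack side.

```bash
cat >> h.py <<'E'
from scipy.spatial.transform import Rotation as Ro
def go(pos,yaw):
    o=ctrl.observe();R=o["tcp_rot"];p=o["eef_pos"]
    c,s=np.cos(yaw),np.sin(yaw)
    T=np.array([[0,-s,c],[0,c,s],[-1,0,0]])
    dl=R.T@(np.array(pos)-p)*100
    rv=Ro.from_matrix(R.T@T).as_rotvec()
    print("t",round(o["time_s"],2),"pos",p.round(4),"yaw",np.degrees(np.arctan2(R[1,2],R[0,2])).round(2),"F",o["contact_force"].round(1),"op",round(o["opening"]*8.54,2),"q",o["qpos"].round(2))
    print("  delta cm",dl.round(2),"rot",rv.round(3))
E
python3 - <<'E'
from h import *
go([.42,.13,.245],np.radians(30))
E
```

```text
t 0.1 pos [0.1945 0.5934 0.2442] yaw 71.85 F [-0.5  0.5 -0.3] op 8.51 q [ 1.13  0.05  1.61 -0.    1.48 -0.12]
  delta cm [-2.000e-02 -3.587e+01 -3.701e+01] rot [ 0.73  -0.002  0.   ]
```

Emit:
send_rows:
  plan:
    - {"delta_pos":[0,-3.5,-3.7],"rot":[0.07,0,0],"fingers":7.2}
    - {"delta_pos":[0,-7.1,-7.4],"rot":[0.14,0,0],"fingers":7.2}
    - {"delta_pos":[0,-10.7,-11.1],"rot":[0.22,0,0],"fingers":7.2}
    - {"delta_pos":[0,-14.3,-14.8],"rot":[0.3,0,0],"fingers":7.2}
    - {"delta_pos":[0,-18,-18.5],"rot":[0.37,0,0],"fingers":7.2}

```text
time_s: 0.72
eef_pos: [0.3083, 0.3604, 0.2448]
tcp_rot: [[-0.0, -0.772, 0.635], [-0.0, 0.635, 0.772], [-1.0, -0.0, -0.0]]
contact_force: [-0.0, -0.1, -0.3]
opening: 0.84
```

```bash
python3 - <<'E'
from h import *
go([.42,.13,.245],np.radians(30))
E
```

```text
t 0.72 pos [0.3083 0.3604 0.2448] yaw 50.54 F [-0.  -0.1 -0.3] op 7.17 q [ 0.71 -0.32  1.95 -0.    1.51 -0.18]
  delta cm [-1.000e-02 -2.326e+01 -1.069e+01] rot [ 0.359 -0.     0.   ]
```

Emit:
send_rows:
  plan:
    - {"delta_pos":[0,-4.6,-2.1],"rot":[0.07,0,0],"fingers":7.2}
    - {"delta_pos":[0,-9.2,-4.2],"rot":[0.14,0,0],"fingers":7.2}
    - {"delta_pos":[0,-13.8,-6.4],"rot":[0.21,0,0],"fingers":7.2}
    - {"delta_pos":[0,-18.5,-8.5],"rot":[0.28,0,0],"fingers":7.2}
    - {"delta_pos":[0,-23.2,-10.7],"rot":[0.36,0,0],"fingers":7.2}

```text
time_s: 1.35
eef_pos: [0.4199, 0.1306, 0.245]
tcp_rot: [[-0.0, -0.498, 0.867], [0.0, 0.867, 0.498], [-1.0, 0.0, 0.0]]
contact_force: [0.7, 0.8, -0.6]
opening: 0.846
```

```bash
python3 - <<'E'
from h import *
go([.4195,-.3425,.2],np.radians(-19.2))
E
```

```text
t 1.35 pos [0.4199 0.1306 0.245 ] yaw 29.88 F [ 0.7  0.8 -0.6] op 7.23 q [ 0.13 -0.42  2.02  0.    1.54 -0.39]
  delta cm [  4.49 -41.   -23.6 ] rot [ 0.857 -0.    -0.   ]
```

Emit:
send_rows:
  plan:
    - {"delta_pos":[0,-5,-2.9],"rot":[0.1,0,0],"fingers":7.2}
    - {"delta_pos":[0,-10,-5.8],"rot":[0.2,0,0],"fingers":7.2}
    - {"delta_pos":[0,-15,-8.6],"rot":[0.31,0,0],"fingers":7.2}
    - {"delta_pos":[0,-20,-11.5],"rot":[0.42,0,0],"fingers":7.2}
    - {"delta_pos":[0,-25,-14.4],"rot":[0.52,0,0],"fingers":7.2}

```text
time_s: 1.98
eef_pos: [0.4195, -0.1581, 0.245]
tcp_rot: [[0.0, -0.0, 1.0], [0.0, 1.0, 0.0], [-1.0, 0.0, 0.0]]
contact_force: [0.8, 0.0, 1.3]
opening: 0.845
```

```bash
python3 - <<'E'
from h import *
go([.4195,-.3425,.2],np.radians(-19.2))
E
```

```text
t 1.98 pos [ 0.4195 -0.1581  0.245 ] yaw 0.02 F [0.8 0.  1.3] op 7.21 q [-0.53 -0.39  2.01  0.    1.53 -0.53]
  delta cm [ 4.500e+00 -1.844e+01 -1.000e-02] rot [ 0.335  0.    -0.   ]
```

Emit:
send_rows:
  plan:
    - {"delta_pos":[0,-5,0],"rot":[0.1,0,0],"fingers":7.2}
    - {"delta_pos":[1,-10,0],"rot":[0.2,0,0],"fingers":7.2}
    - {"delta_pos":[2.5,-15,0],"rot":[0.3,0,0],"fingers":7.2}
    - {"delta_pos":[4.5,-18.4,0],"rot":[0.335,0,0],"fingers":7.2}
    - {"delta_pos":[4.5,-18.4,0],"rot":[0.335,0,0],"fingers":7.2}

```text
time_s: 2.6
eef_pos: [0.4194, -0.341, 0.1975]
tcp_rot: [[-0.004, 0.328, 0.945], [0.004, 0.945, -0.328], [-1.0, 0.002, -0.005]]
contact_force: [0.7, -0.2, -0.3]
opening: 0.837
```

```bash
python3 - <<'E'
from h import *
go([.4195,-.3425,.072],np.radians(-19.2))
for n in("scene","top"):
    p,d=snapshot(n);cv2.imwrite(f"pics/{n}1.png",p)
    if n=="scene": s=p
    else: t=p
cv2.imwrite("pics/c1.png",np.hstack([cv2.resize(s[170:290,130:230],None,fx=4,fy=4),cv2.resize(t[190:310,410:510],None,fx=4,fy=4)]))
E
```

```text
t 2.6 pos [ 0.4194 -0.341   0.1975] yaw -19.13 F [ 0.7 -0.2 -0.3] op 7.15 q [-0.82 -0.11  1.85 -0.    1.4  -0.49]
  delta cm [12.55 -0.16  0.12] rot [ 0.001 -0.005 -0.002]
```

View pics/c1.png

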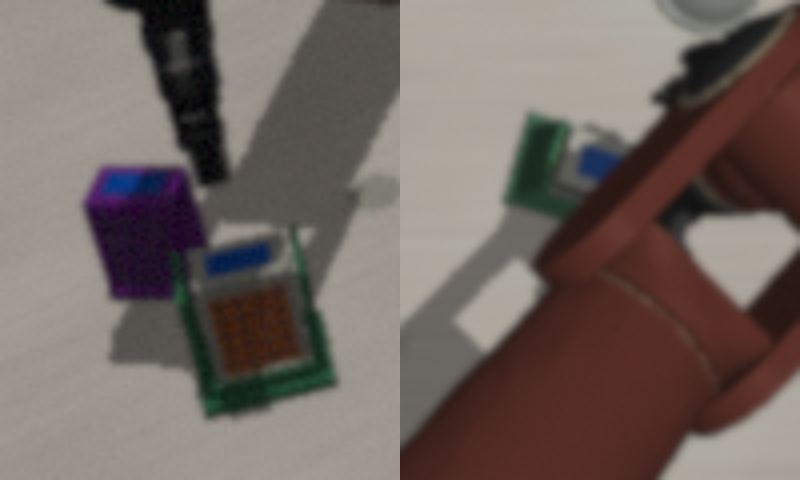

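The gripper is above the cassette and lined up. In the scene crop the cassette pad is at about (238,260), and the decoy stands clear of where the fingers will come down. I'll lower around it.

Emit:
send_rows:
  plan:
    - {"delta_pos":[2.5,-0.16,0.12],"rot":[0,-0.004,-0.002],"fingers":7.2}
    - {"delta_pos":[5,-0.16,0.12],"rot":[0,-0.004,-0.002],"fingers":7.2}
    - {"delta_pos":[7,-0.16,0.12],"rot":[0,-0.004,-0.002],"fingers":7.2}
    - {"delta_pos":[7,-0.16,0.12],"rot":[0,-0.004,-0.002],"fingers":7.2}
    - {"delta_pos":[7,-0.16,0.12],"rot":[0,-0.004,-0.002],"fingers":7.2}

```text
time_s: 3.32
eef_pos: [0.422, -0.3424, 0.1315]
tcp_rot: [[0.004, 0.324, 0.946], [-0.004, 0.946, -0.324], [-1.0, -0.003, 0.006]]
contact_force: [0.6, 0.2, 0.4]
opening: 0.842
```

```bash
python3 - <<'E'
from h import *
go([.4195,-.3425,.072],np.radians(-19.2))
E
```

```text
t 3.33 pos [ 0.422  -0.3424  0.1315] yaw -18.93 F [0.6 0.2 0.4] op 7.19 q [-0.82 -0.05  1.91  0.    1.27 -0.49]
  delta cm [ 5.95 -0.07 -0.27] rot [0.005 0.006 0.003]
```

Emit:
send_rows:
  plan:
    - {"delta_pos":[1.5,0,-0.27],"rot":[0.005,0.006,0.003],"fingers":7.2}
    - {"delta_pos":[3,0,-0.27],"rot":[0.005,0.006,0.003],"fingers":7.2}
    - {"delta_pos":[4.5,0,-0.27],"rot":[0.005,0.006,0.003],"fingers":7.2}
    - {"delta_pos":[5.9,0,-0.27],"rot":[0.005,0.006,0.003],"fingers":7.2}
    - {"delta_pos":[5.9,0,-0.27],"rot":[0.005,0.006,0.003],"fingers":7.2}

```text
time_s: 3.95
eef_pos: [0.4181, -0.3406, 0.0692]
tcp_rot: [[-0.004, 0.33, 0.944], [0.004, 0.944, -0.33], [-1.0, 0.003, -0.005]]
contact_force: [-0.1, -0.8, 0.3]
opening: 0.846
```

```bash
python3 - <<'E'
from h import *
go([.4195,-.3425,.072],np.radians(-19.2))
E
```

```text
t 3.95 pos [ 0.4181 -0.3406  0.0692] yaw -19.26 F [-0.1 -0.8  0.3] op 7.22 q [-0.82  0.03  1.95 -0.    1.17 -0.49]
  delta cm [-0.28 -0.13  0.19] rot [-0.001 -0.005 -0.003]
```

Emit:
send_rows:
  plan:
    - {"delta_pos":[0,0,0],"rot":[0,0,0],"fingers":7.2}
    - {"delta_pos":[0,0,0],"rot":[0,0,0],"fingers":4.0}
    - {"delta_pos":[0,0,0],"rot":[0,0,0],"fingers":3.4}
    - {"delta_pos":[0,0,0],"rot":[0,0,0],"fingers":3.0}
    - {"delta_pos":[0,0,0],"rot":[0,0,0],"fingers":3.0}
  squeeze: 45

```text
time_s: 4.58
eef_pos: [0.4193, -0.3419, 0.0721]
tcp_rot: [[-0.001, 0.33, 0.944], [0.001, 0.944, -0.33], [-1.0, 0.0, -0.001]]
contact_force: [-1.4, 1.4, 4.5]
opening: 0.463
```

```bash
python3 - <<'E'
from h import *
go([.4195,-.3425,.072],np.radians(-19.2))
E
```

```text
t 4.58 pos [ 0.4193 -0.3419  0.0721] yaw -19.25 F [-1.4  1.4  4.5] op 3.95 q [-0.82  0.03  1.94 -0.    1.17 -0.49]
  delta cm [ 0.01 -0.05  0.04] rot [-0.001 -0.001 -0.   ]
```

Gripped at 39.5 mm. I'll lift straight up.

Emit:
send_rows:
  plan:
    - {"delta_pos":[-0.5,0,0],"rot":[0,0,0],"fingers":3.0}
    - {"delta_pos":[-2,0,0],"rot":[0,0,0],"fingers":3.0}
    - {"delta_pos":[-4.5,0,0],"rot":[0,0,0],"fingers":3.0}
    - {"delta_pos":[-7.5,0,0],"rot":[0,0,0],"fingers":3.0}
    - {"delta_pos":[-10.5,0,0],"rot":[0,0,0],"fingers":3.0}

```text
time_s: 5.2
eef_pos: [0.4189, -0.3413, 0.1771]
tcp_rot: [[-0.002, 0.33, 0.944], [0.002, 0.944, -0.33], [-1.0, 0.001, -0.003]]
contact_force: [0.8, -0.2, -4.9]
opening: 0.464
```

Emit:
send_rows:
  plan:
    - {"delta_pos":[-3,0,0],"rot":[0,0,0],"fingers":3.0}
    - {"delta_pos":[-5.5,0,0],"rot":[0,0,0],"fingers":3.0}
    - {"delta_pos":[-7.5,0,0],"rot":[0,0,0],"fingers":3.0}
    - {"delta_pos":[-8.5,0,0],"rot":[0,0,0],"fingers":3.0}
    - {"delta_pos":[-8.5,0,0],"rot":[0,0,0],"fingers":3.0}

```text
time_s: 5.82
eef_pos: [0.4195, -0.342, 0.2617]
tcp_rot: [[-0.001, 0.33, 0.944], [0.001, 0.944, -0.33], [-1.0, 0.001, -0.001]]
contact_force: [-0.5, 0.2, -5.2]
opening: 0.464
```

```bash
python3 - <<'E'
from h import *
go([.42,.0,.262],np.radians(-10))
p,d=snapshot("scene");cv2.imwrite("pics/s2.png",cv2.resize(p[60:300,60:380],None,fx=2,fy=2))
E
```

```text
t 5.83 pos [ 0.4195 -0.342   0.2617] yaw -19.25 F [-0.5  0.2 -5.2] op 3.96 q [-0.82 -0.16  1.79  0.    1.51 -0.49]
  delta cm [ 1.000e-02  3.230e+01 -1.122e+01] rot [-0.161 -0.001 -0.001]
```

View pics/s2.png

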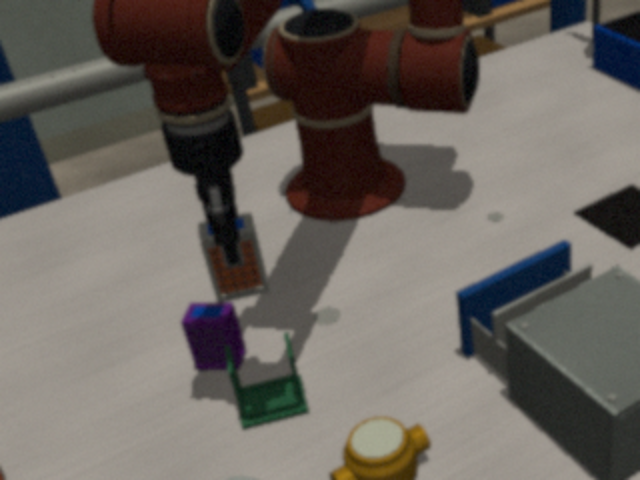

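The cassette hangs upright at about (235,260) in the crop, and the empty rack is undisturbed. I'll carry it to the mat at z 0.26.

Emit:
send_rows:
  plan:
    - {"delta_pos":[0,1.4,-0.5],"rot":[-0.01,0,0],"fingers":3.0}
    - {"delta_pos":[0,4.7,-1.65],"rot":[-0.03,0,0],"fingers":3.0}
    - {"delta_pos":[0,9,-3.1],"rot":[-0.06,0,0],"fingers":3.0}
    - {"delta_pos":[0,13.7,-4.8],"rot":[-0.09,0,0],"fingers":3.0}
    - {"delta_pos":[0,18.4,-6.4],"rot":[-0.12,0,0],"fingers":3.0}

```text
time_s: 6.5
eef_pos: [0.4187, -0.1446, 0.2604]
tcp_rot: [[-0.003, 0.213, 0.977], [0.003, 0.977, -0.213], [-1.0, 0.002, -0.003]]
contact_force: [0.7, -0.0, -4.4]
opening: 0.466
```

```bash
python3 - <<'E'
from h import *
go([.42,.1,.262],np.radians(0))
E
```

```text
t 6.5 pos [ 0.4187 -0.1446  0.2604] yaw -12.31 F [ 0.7 -0.  -4.4] op 3.98 q [-0.5  -0.41  2.    0.    1.56 -0.29]
  delta cm [-0.09 23.92 -5.09] rot [-0.215 -0.003 -0.003]
```

Emit:
send_rows:
  plan:
    - {"delta_pos":[0,4.8,-1.0],"rot":[-0.04,0,0],"fingers":3.0}
    - {"delta_pos":[0,9.6,-2.0],"rot":[-0.08,0,0],"fingers":3.0}
    - {"delta_pos":[0,14.4,-3.0],"rot":[-0.12,0,0],"fingers":3.0}
    - {"delta_pos":[0,19.2,-4.1],"rot":[-0.17,0,0],"fingers":3.0}
    - {"delta_pos":[0,23.9,-5.1],"rot":[-0.215,0,0],"fingers":3.0}

```text
time_s: 7.12
eef_pos: [0.4197, 0.0995, 0.261]
tcp_rot: [[-0.003, -0.001, 1.0], [0.002, 1.0, 0.001], [-1.0, 0.002, -0.003]]
contact_force: [0.8, -0.0, -4.9]
opening: 0.458
```

```bash
python3 - <<'E'
from h import *
go([.399,.3285,.2],np.radians(0))
E
```

```text
t 7.12 pos [0.4197 0.0995 0.261 ] yaw 0.08 F [ 0.8 -0.  -4.9] op 3.91 q [ 0.06 -0.45  2.02  0.    1.57  0.06]
  delta cm [ 6.14 22.89 -2.02] rot [ 0.001 -0.003 -0.002]
```

Emit:
send_rows:
  plan:
    - {"delta_pos":[0,4.8,-0.4],"rot":[0,0,0],"fingers":3.0}
    - {"delta_pos":[0,9.6,-0.8],"rot":[0,0,0],"fingers":3.0}
    - {"delta_pos":[0,14.4,-1.2],"rot":[0,0,0],"fingers":3.0}
    - {"delta_pos":[0,18.5,-1.6],"rot":[0,0,0],"fingers":3.0}
    - {"delta_pos":[0,21.3,-1.9],"rot":[0,0,0],"fingers":3.0}

```text
time_s: 7.75
eef_pos: [0.4003, 0.3122, 0.2611]
tcp_rot: [[-0.004, -0.001, 1.0], [0.001, 1.0, 0.001], [-1.0, 0.001, -0.004]]
contact_force: [-0.2, -1.1, -4.2]
opening: 0.468
```

Emit:
send_rows:
  plan:
    - {"delta_pos":[0,1.2,-0.1],"rot":[0,0,0],"fingers":3.0}
    - {"delta_pos":[1,1.6,-0.15],"rot":[0,0,0],"fingers":3.0}
    - {"delta_pos":[4,1.6,-0.15],"rot":[0,0,0],"fingers":3.0}
    - {"delta_pos":[7,1.6,-0.15],"rot":[0,0,0],"fingers":3.0}
    - {"delta_pos":[10,1.6,-0.15],"rot":[0,0,0],"fingers":3.0}

```text
time_s: 8.38
eef_pos: [0.4003, 0.3252, 0.1605]
tcp_rot: [[-0.002, 0.002, 1.0], [0.001, 1.0, -0.002], [-1.0, 0.001, -0.002]]
contact_force: [-0.5, 0.6, -3.9]
opening: 0.459
```

```bash
python3 - <<'E'
from h import *
go([.399,.3285,.0685],np.radians(0))
p,d=snapshot("scene");cv2.imwrite("pics/s3.png",cv2.resize(p[60:260,280:500],None,fx=3,fy=3))
E
```

```text
t 8.38 pos [0.4003 0.3252 0.1605] yaw -0.13 F [-0.5  0.6 -3.9] op 3.92 q [ 0.54 -0.14  1.95  0.    1.34  0.54]
  delta cm [ 9.2   0.32 -0.11] rot [-0.002 -0.002 -0.001]
```

View pics/s3.png

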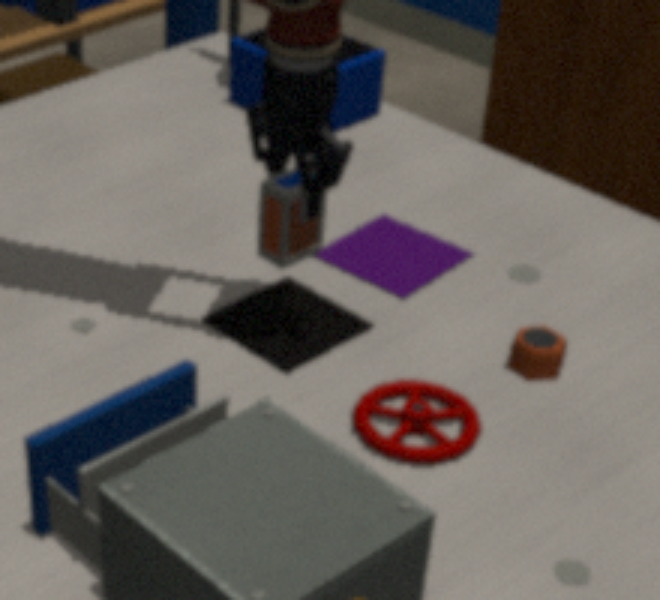

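The cassette hangs over the mat at about (290,325) in the crop and is upright. I'll descend slowly, with contact expected at TCP z ≈ 0.068.

Emit:
send_rows:
  plan:
    - {"delta_pos":[2.5,0.3,-0.1],"rot":[0,0,0],"fingers":3.0}
    - {"delta_pos":[4.5,0.3,-0.1],"rot":[0,0,0],"fingers":3.0}
    - {"delta_pos":[6.5,0.3,-0.1],"rot":[0,0,0],"fingers":3.0}
    - {"delta_pos":[7.8,0.3,-0.1],"rot":[0,0,0],"fingers":3.0}
    - {"delta_pos":[8.5,0.3,-0.1],"rot":[0,0,0],"fingers":3.0}

```text
time_s: 9.05
eef_pos: [0.3993, 0.3291, 0.0768]
tcp_rot: [[-0.002, 0.002, 1.0], [0.001, 1.0, -0.002], [-1.0, 0.001, -0.002]]
contact_force: [-0.0, -0.4, -4.1]
opening: 0.46
```

Emit:
send_rows:
  plan:
    - {"delta_pos":[0.15,0,0],"rot":[0,0,0],"fingers":3.0}
    - {"delta_pos":[0.3,0,0],"rot":[0,0,0],"fingers":3.0}
    - {"delta_pos":[0.45,0,0],"rot":[0,0,0],"fingers":3.0}
    - {"delta_pos":[0.6,0,0],"rot":[0,0,0],"fingers":3.0}
    - {"delta_pos":[0.65,0,0],"rot":[0,0,0],"fingers":3.0}

```text
time_s: 9.68
eef_pos: [0.3994, 0.3297, 0.0709]
tcp_rot: [[-0.001, 0.001, 1.0], [0.002, 1.0, -0.001], [-1.0, 0.002, -0.001]]
contact_force: [0.6, -0.0, -4.9]
opening: 0.463
```

```bash
python3 - <<'E'
from h import *
go([.399,.3285,.0685],np.radians(0))
E
```

```text
t 9.68 pos [0.3994 0.3297 0.0709] yaw -0.05 F [ 0.6 -0.  -4.9] op 3.95 q [ 0.55 -0.02  2.    0.    1.17  0.55]
  delta cm [ 0.24 -0.12 -0.04] rot [-0.001 -0.001 -0.002]
```

Still carrying the full weight. I'll creep another 3 mm or so.

Emit:
send_rows:
  plan:
    - {"delta_pos":[0.08,0,0],"rot":[0,0,0],"fingers":3.0}
    - {"delta_pos":[0.16,0,0],"rot":[0,0,0],"fingers":3.0}
    - {"delta_pos":[0.24,0,0],"rot":[0,0,0],"fingers":3.0}
    - {"delta_pos":[0.3,0,0],"rot":[0,0,0],"fingers":3.0}
    - {"delta_pos":[0.3,0,0],"rot":[0,0,0],"fingers":3.0}

```text
time_s: 10.3
eef_pos: [0.3995, 0.3297, 0.0681]
tcp_rot: [[-0.002, 0.001, 1.0], [0.002, 1.0, -0.001], [-1.0, 0.002, -0.002]]
contact_force: [-0.7, -0.8, -2.6]
opening: 0.467
```

```bash
python3 - <<'E'
from h import *
go([.399,.3285,.0685],np.radians(0))
E
```

```text
t 10.3 pos [0.3995 0.3297 0.0681] yaw -0.06 F [-0.7 -0.8 -2.6] op 3.98 q [ 0.55 -0.02  2.    0.    1.16  0.55]
  delta cm [-0.04 -0.12 -0.05] rot [-0.001 -0.002 -0.002]
```

The load is starting to transfer to the mat. A fraction lower, then open.

Emit:
send_rows:
  plan:
    - {"delta_pos":[0.06,0,0],"rot":[0,0,0],"fingers":3.0}
    - {"delta_pos":[0.06,0,0],"rot":[0,0,0],"fingers":4.2}
    - {"delta_pos":[0.06,0,0],"rot":[0,0,0],"fingers":5.0}
    - {"delta_pos":[0.06,0,0],"rot":[0,0,0],"fingers":7.0}
    - {"delta_pos":[0.06,0,0],"rot":[0,0,0],"fingers":7.2}

```text
time_s: 10.92
eef_pos: [0.3997, 0.3298, 0.0675]
tcp_rot: [[-0.001, 0.001, 1.0], [0.002, 1.0, -0.001], [-1.0, 0.002, -0.001]]
contact_force: [-0.7, -1.0, -0.2]
opening: 0.843
```

Emit:
send_rows:
  plan:
    - {"delta_pos":[0,0,0],"rot":[0,0,0],"fingers":7.2}
    - {"delta_pos":[-2,0,0],"rot":[0,0,0],"fingers":7.2}
    - {"delta_pos":[-5,0,0],"rot":[0,0,0],"fingers":7.2}
    - {"delta_pos":[-8,0,0],"rot":[0,0,0],"fingers":8.0}
    - {"delta_pos":[-11,0,0],"rot":[0,0,0],"fingers":8.5}

```text
time_s: 11.55
eef_pos: [0.3995, 0.3294, 0.1782]
tcp_rot: [[-0.002, 0.001, 1.0], [0.002, 1.0, -0.001], [-1.0, 0.002, -0.002]]
contact_force: [0.3, -0.9, -0.1]
opening: 0.998
```

```bash
python3 - <<'E'
from h import *
go([.38,.18,.22],np.radians(60))
p,d=snapshot("scene");cv2.imwrite("pics/s4.png",cv2.resize(p[60:260,280:500],None,fx=3,fy=3))
E
```

```text
t 11.55 pos [0.3995 0.3294 0.1782] yaw -0.06 F [ 0.3 -0.9 -0.1] op 8.52 q [ 0.54 -0.16  1.93  0.    1.37  0.55]
  delta cm [ -4.2  -14.94  -1.94] rot [-1.048e+00 -1.000e-03 -2.000e-03]
```

View pics/s4.png

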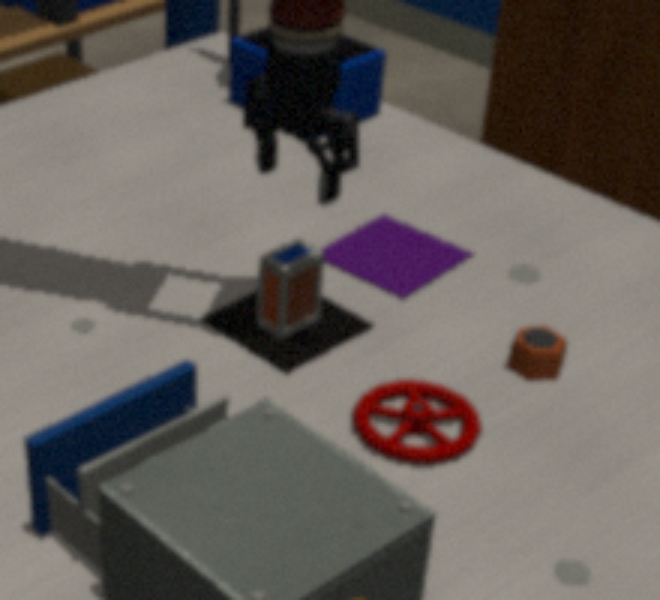

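The cassette stands free on the mat at about (290,290) in the crop, close to its middle. I'll swing aside while turning the jaws, so the top camera can see it.

Emit:
send_rows:
  plan:
    - {"delta_pos":[-1,-3,0],"rot":[-0.17,0,0],"fingers":8.5}
    - {"delta_pos":[-2,-7,0],"rot":[-0.34,0,0],"fingers":8.5}
    - {"delta_pos":[-3,-12,0],"rot":[-0.51,0,0],"fingers":8.5}
    - {"delta_pos":[-4,-17,0],"rot":[-0.68,0,0],"fingers":8.5}
    - {"delta_pos":[-4,-20,0],"rot":[-0.85,0,0],"fingers":8.5}

```text
time_s: 12.22
eef_pos: [0.3998, 0.1278, 0.2177]
tcp_rot: [[0.001, -0.754, 0.657], [0.002, 0.657, 0.754], [-1.0, 0.001, 0.002]]
contact_force: [-0.1, 0.2, 0.6]
opening: 0.991
```

```bash
python3 - <<'E'
from h import *
p,d=snapshot("top");cv2.imwrite("pics/t5.png",p)
go([.3995,.3295,.2],np.pi/2)
for n,l in(("blue",lambda h,s,v:(abs(h-110)<12)&(s>120)&(v>50)),("white",lambda h,s,v:((s<50)&(v>85))|((abs(h-110)<12)&(s>120)&(v>50)))):
    m=mask(p,l);mm=np.zeros_like(m);mm[222:265,203:246]=m[222:265,203:246]
    for b in blobs(mm,10):
        q=ray("top",b[:,0].astype(float),.094)[:,:2].astype(np.float32);r=cv2.minAreaRect(q);print(n,np.round(r[0],4),np.round(r[1],4),r[2])
cv2.imwrite("pics/c5.png",cv2.resize(p[170:290,180:380],None,fx=4,fy=4))
E
```

```text
t 12.28 pos [0.3997 0.1256 0.2171] yaw 49.07 F [ 1.  -1.1 -1.1] op 8.47 q [ 0.13 -0.46  2.1  -0.    1.5  -0.73]
  delta cm [ 1.7  13.37 15.39] rot [-0.714 -0.001  0.   ]
blue [0.4002 0.328 ] [0.0332 0.0137] 89.34329223632812
white [0.4006 0.328 ] [0.0415 0.0605] 0.4498768746852875
```

View pics/c5.png

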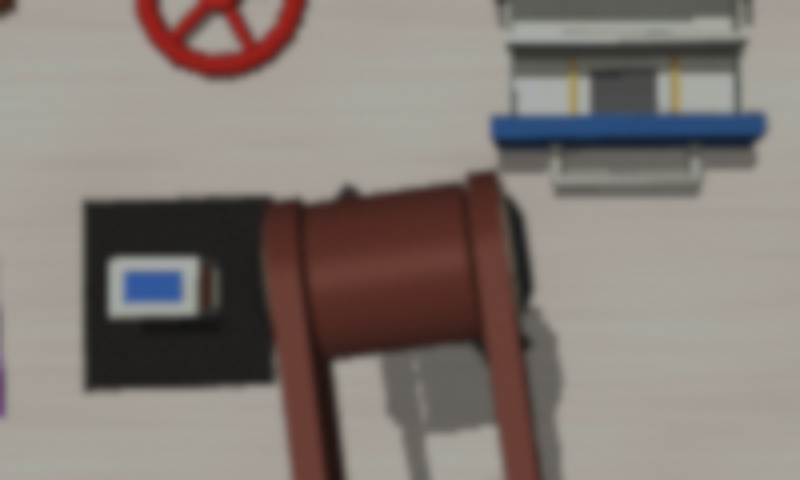

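The cassette measures (0.4003, 0.328) with yaw about 0, which agrees with the tool reading. Now the drawer, from row profiles of its inner edges.

```bash
python3 - <<'E'
from h import *
c=calibration("top");print("cam",(-c["R"].T@c["t"]).round(3))
p=(cv2.imread("pics/t5.png").astype(float)+cv2.imread("pics/top0.png"))/2
for cols in((312,320),(334,342),(352,360)):
    s=p[172:212,cols[0]:cols[1]].mean(1)
    print(cols);print([(172+i,int(a[0]),int(a[2])) for i,a in enumerate(s)])
for r in (198.6,179.5,180.5): print(r,ray("top",[[316,r],[337,r],[356,r]],.114).round(4).tolist())
s=p[187:197].mean(0)
print([(u,int(s[u,0]),int(s[u,2])) for u in range(306,372)])
E
```

```text
cam [0.38  0.045 1.427]
(312, 320)
[(172, 84, 90), (173, 85, 90), (174, 96, 101), (175, 128, 132), (176, 153, 156), (177, 159, 162), (178, 159, 162), (179, 154, 155), (180, 125, 125), (181, 75, 76), (182, 48, 51), (183, 49, 52), (184, 60, 64), (185, 75, 80), (186, 84, 89), (187, 87, 93), (188, 98, 103), (189, 131, 133), (190, 156, 156), (191, 162, 162), (192, 162, 162), (193, 162, 162), (194, 163, 162), (195, 162, 162), (196, 162, 162), (197, 159, 156), (198, 144, 128), (199, 126, 80), (200, 120, 46), (201, 120, 41), (202, 118, 40), (203, 107, 36), (204, 81, 28), (205, 54, 25), (206, 52, 42), (207, 67, 66), (208, 81, 85), (209, 92, 99), (210, 99, 106), (211, 102, 110)]
(334, 342)
[(172, 84, 90), (173, 84, 90), (174, 96, 101), (175, 127, 132), (176, 149, 153), (177, 148, 152), (178, 143, 148), (179, 135, 141), (180, 106, 110), (181, 65, 68), (182, 47, 51), (183, 50, 54), (184, 64, 69), (185, 76, 81), (186, 73, 78), (187, 61, 63), (188, 59, 60), (189, 67, 67), (190, 70, 71), (191, 71, 72), (192, 71, 71), (193, 72, 72), (194, 72, 73), (195, 72, 73), (196, 72, 72), (197, 79, 71), (198, 9
[... 1502 characters left out ...]
 (329, 67, 68), (330, 67, 68), (331, 67, 67), (332, 67, 67), (333, 67, 67), (334, 67, 68), (335, 68, 69), (336, 69, 70), (337, 69, 70), (338, 69, 70), (339, 69, 70), (340, 69, 70), (341, 69, 70), (342, 70, 71), (343, 85, 86), (344, 122, 122), (345, 145, 146), (346, 145, 150), (347, 123, 145), (348, 95, 148), (349, 101, 153), (350, 131, 153), (351, 146, 153), (352, 150, 152), (353, 150, 152), (354, 150, 152), (355, 149, 152), (356, 148, 152), (357, 148, 152), (358, 148, 152), (359, 148, 152), (360, 150, 152), (361, 150, 152), (362, 143, 145), (363, 118, 121), (364, 102, 107), (365, 128, 135), (366, 147, 157), (367, 151, 161), (368, 151, 162), (369, 151, 162), (370, 151, 162), (371, 151, 162)]
```

```bash
python3 - <<'E'
from h import *
print(ray("top",[[322.9,192],[335.65,192],[348.4,192]],.032).round(4), ray("top",[[308,192],[364,192]],.07).round(4))
go([.400,.3290,.13],np.pi/2)
E
```

```text
[[ 5.413e-01  3.750e-02  3.200e-02]
 [ 5.409e-01  3.000e-04  3.200e-02]
 [ 5.405e-01 -3.680e-02  3.200e-02]] [[ 0.5374  0.0799  0.07  ]
 [ 0.5357 -0.0788  0.07  ]]
t 12.28 pos [0.3997 0.1256 0.2171] yaw 49.07 F [ 1.  -1.1 -1.1] op 8.47 q [ 0.13 -0.46  2.1  -0.    1.5  -0.73]
  delta cm [ 8.7 13.3 15.4] rot [-0.714 -0.001  0.   ]
```

Seat measured at (0.5387, 0.0005). The gap between the walls reads 50.5 mm, and the ribs sit symmetrically at ±37 mm on their centre lines. Back over the cassette, jaws now along y.

Emit:
send_rows:
  plan:
    - {"delta_pos":[0,2,2.4],"rot":[-0.15,0,0],"fingers":8.5}
    - {"delta_pos":[0,5.2,6],"rot":[-0.3,0,0],"fingers":8.5}
    - {"delta_pos":[0,9,10.3],"rot":[-0.46,0,0],"fingers":8.5}
    - {"delta_pos":[0,12,13.6],"rot":[-0.6,0,0],"fingers":8.5}
    - {"delta_pos":[0,13.2,15],"rot":[-0.72,0,0],"fingers":8.5}

```text
time_s: 12.9
eef_pos: [0.3988, 0.3316, 0.2166]
tcp_rot: [[-0.002, -1.0, -0.004], [0.002, -0.004, 1.0], [-1.0, 0.002, 0.002]]
contact_force: [0.2, -0.3, -0.4]
opening: 0.994
```

Emit:
send_rows:
  plan:
    - {"delta_pos":[0,0,0],"rot":[0,0,0],"fingers":8.5}
    - {"delta_pos":[2,0,0],"rot":[0,0,0],"fingers":8.5}
    - {"delta_pos":[4,0,0],"rot":[0,0,0],"fingers":8.5}
    - {"delta_pos":[6,0,0],"rot":[0,0,0],"fingers":8.5}
    - {"delta_pos":[6,0,0],"rot":[0,0,0],"fingers":8.5}

```text
time_s: 13.52
eef_pos: [0.3979, 0.3279, 0.154]
tcp_rot: [[-0.006, -1.0, 0.003], [-0.001, 0.003, 1.0], [-1.0, 0.006, -0.001]]
contact_force: [-0.5, 0.5, 0.1]
opening: 0.999
```

```bash
python3 - <<'E'
from h import *
go([.400,.3290,.07],np.pi/2)
p,d=snapshot("scene");cv2.imwrite("pics/s6.png",cv2.resize(p[60:260,280:500],None,fx=3,fy=3))
E
```

```text
t 13.53 pos [0.3979 0.3279 0.154 ] yaw 89.84 F [-0.5  0.5  0.1] op 8.53 q [ 0.54 -0.13  1.95  0.    1.33 -1.02]
  delta cm [ 8.4  -0.27  0.12] rot [-0.003 -0.001 -0.006]
```

View pics/s6.png

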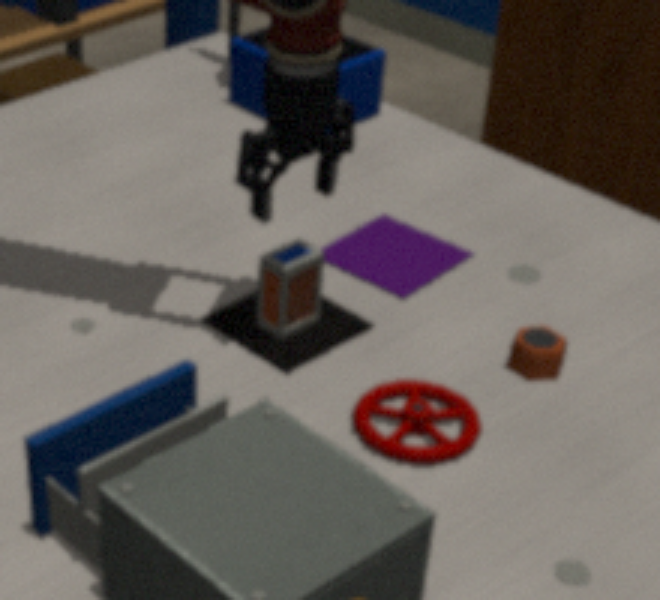

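The jaws straddle the narrow ends of the cassette and sit centred over it at about (290,290) in the crop. Descending.

Emit:
send_rows:
  plan:
    - {"delta_pos":[2.5,-0.1,0.1],"rot":[0,0,0],"fingers":8.5}
    - {"delta_pos":[5,-0.1,0.1],"rot":[0,0,0],"fingers":8.5}
    - {"delta_pos":[7.2,-0.1,0.1],"rot":[0,0,0],"fingers":8.5}
    - {"delta_pos":[8.2,-0.1,0.1],"rot":[0,0,0],"fingers":8.5}
    - {"delta_pos":[8.2,-0.1,0.1],"rot":[0,0,0],"fingers":8.5}

```text
time_s: 14.2
eef_pos: [0.4003, 0.3304, 0.0753]
tcp_rot: [[-0.002, -1.0, 0.002], [0.001, 0.002, 1.0], [-1.0, 0.002, 0.001]]
contact_force: [0.7, 0.3, 0.6]
opening: 0.996
```

Emit:
send_rows:
  plan:
    - {"delta_pos":[0,0,0],"rot":[0,0,0],"fingers":8.5}
    - {"delta_pos":[0,0,0],"rot":[0,0,0],"fingers":6.5}
    - {"delta_pos":[0,0,0],"rot":[0,0,0],"fingers":5.5}
    - {"delta_pos":[0,0,0],"rot":[0,0,0],"fingers":5}
    - {"delta_pos":[0,0,0],"rot":[0,0,0],"fingers":5}

```text
time_s: 14.82
eef_pos: [0.4009, 0.3305, 0.0765]
tcp_rot: [[-0.0, -1.0, 0.002], [0.002, 0.002, 1.0], [-1.0, 0.0, 0.002]]
contact_force: [-0.8, -2.5, 5.8]
opening: 0.697
```

```bash
python3 - <<'E'
from h import *
go([.400,.3290,.07],np.pi/2)
E
```

```text
t 14.82 pos [0.4009 0.3305 0.0765] yaw 89.9 F [-0.8 -2.5  5.8] op 5.95 q [ 0.55 -0.03  1.99  0.    1.18 -1.02]
  delta cm [ 0.65  0.09 -0.15] rot [-0.002  0.002 -0.   ]
```

Gripped across the 60 mm (reads 59.5). Lifting.

Emit:
send_rows:
  plan:
    - {"delta_pos":[-0.7,0,0],"rot":[0,0,0],"fingers":5}
    - {"delta_pos":[-2.5,0,0],"rot":[0,0,0],"fingers":5}
    - {"delta_pos":[-5.5,0,0],"rot":[0,0,0],"fingers":5}
    - {"delta_pos":[-9,0,0],"rot":[0,0,0],"fingers":5}
    - {"delta_pos":[-12.5,0,0],"rot":[0,0,0],"fingers":5}

```text
time_s: 15.45
eef_pos: [0.4, 0.3302, 0.2017]
tcp_rot: [[-0.002, -1.0, 0.002], [0.002, 0.002, 1.0], [-1.0, 0.002, 0.002]]
contact_force: [1.2, 0.6, -5.4]
opening: 0.692
```

Emit:
send_rows:
  plan:
    - {"delta_pos":[-2,0,0],"rot":[0,0,0],"fingers":5}
    - {"delta_pos":[-3.5,-0.8,-2.2],"rot":[0,0,0],"fingers":5}
    - {"delta_pos":[-3.5,-2.4,-5.8],"rot":[0,0,0],"fingers":5}
    - {"delta_pos":[-3.5,-4.4,-10.5],"rot":[0,0,0],"fingers":5}
    - {"delta_pos":[-3.5,-6.4,-15.3],"rot":[0,0,0],"fingers":5}

```text
time_s: 16.08
eef_pos: [0.4641, 0.1758, 0.2345]
tcp_rot: [[-0.002, -1.0, 0.001], [0.002, 0.001, 1.0], [-1.0, 0.002, 0.002]]
contact_force: [0.4, 0.6, -4.9]
opening: 0.694
```

```bash
python3 - <<'E'
from h import *
go([.539,.0005,.232],np.pi/2+.005)
E
```

```text
t 16.07 pos [0.4641 0.1758 0.2345] yaw 89.95 F [ 0.4  0.6 -4.9] op 5.93 q [ 0.21 -0.25  1.92  0.    1.48 -1.36]
  delta cm [  0.2   -7.51 -17.53] rot [-0.006  0.002 -0.002]
```

Emit:
send_rows:
  plan:
    - {"delta_pos":[0,-2,-4.7],"rot":[-0.002,0,0],"fingers":5}
    - {"delta_pos":[0,-4,-9.4],"rot":[-0.005,0,0],"fingers":5}
    - {"delta_pos":[0,-5.8,-13.5],"rot":[-0.005,0,0],"fingers":5}
    - {"delta_pos":[0,-7,-16.3],"rot":[-0.005,0,0],"fingers":5}
    - {"delta_pos":[0,-7.5,-17.5],"rot":[-0.005,0,0],"fingers":5}

```text
time_s: 16.7
eef_pos: [0.5389, 0.0006, 0.2339]
tcp_rot: [[-0.003, -1.0, -0.001], [0.002, -0.001, 1.0], [-1.0, 0.003, 0.002]]
contact_force: [-0.5, 0.9, -5.2]
opening: 0.693
```

Emit:
send_rows:
  plan:
    - {"delta_pos":[0,0,0],"rot":[0,0,0],"fingers":5}
    - {"delta_pos":[0,0,0],"rot":[0,0,0],"fingers":5}
    - {"delta_pos":[1,0,0],"rot":[0,0,0],"fingers":5}
    - {"delta_pos":[2,0,0],"rot":[0,0,0],"fingers":5}
    - {"delta_pos":[2,0,0],"rot":[0,0,0],"fingers":5}

```text
time_s: 17.32
eef_pos: [0.5378, 0.0025, 0.2126]
tcp_rot: [[-0.005, -1.0, -0.004], [0.002, -0.004, 1.0], [-1.0, 0.005, 0.002]]
contact_force: [1.0, -1.0, -3.9]
opening: 0.693
```

```bash
python3 - <<'E'
from h import *
go([.539,.0005,.2],np.pi/2+.005)
s,_=snapshot("scene");t,_=snapshot("top");cv2.imwrite("pics/s7f.png",s);cv2.imwrite("pics/t7f.png",t)
cv2.imwrite("pics/c7.png",np.hstack([cv2.resize(s[130:280,270:370],None,fx=4,fy=4),cv2.resize(t[100:250,290:390],None,fx=4,fy=4)]))
E
```

```text
t 17.32 pos [0.5378 0.0025 0.2126] yaw 90.22 F [ 1.  -1.  -3.9] op 5.92 q [-0.13 -0.13  1.85  0.    1.43 -1.71]
  delta cm [ 1.26 -0.13 -0.2 ] rot [-0.001  0.002 -0.005]
```

View pics/c7.png

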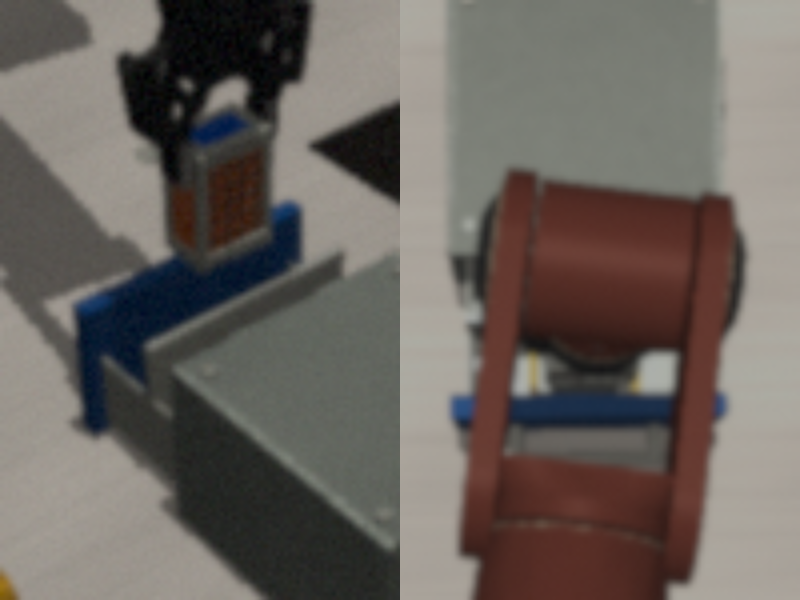

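The cassette hangs upright over the compartment. I'll hold to let it settle, then read the pose again.

Emit:
send_rows:
  plan:
    - {"delta_pos":[0.3,0,0],"rot":[0,0,0],"fingers":5}
    - {"delta_pos":[0.6,0,0],"rot":[0,0,0],"fingers":5}
    - {"delta_pos":[0.6,0,0],"rot":[0,0,0],"fingers":5}
    - {"delta_pos":[0.6,0,0],"rot":[0,0,0],"fingers":5}
    - {"delta_pos":[0.6,0,0],"rot":[0,0,0],"fingers":5}

```text
time_s: 18.05
eef_pos: [0.539, 0.002, 0.2087]
tcp_rot: [[-0.001, -1.0, -0.003], [0.002, -0.003, 1.0], [-1.0, 0.001, 0.002]]
contact_force: [0.4, 0.0, -4.4]
opening: 0.694
```

```bash
python3 - <<'E'
from h import *
go([.539,.0005,.2],np.pi/2+.005)
s,_=snapshot("scene")
# cassette outline prediction: bottom corners at z = tcp-.0725
o=ctrl.observe();p=o["eef_pos"];b=p[2]-.0725
X=[[p[0]-.0006+dx,p[1]+dy,z] for z in(b,b+.09) for dx,dy in((-.02,-.03),(.02,-.03),(.02,.03))]
pt=proj("scene",X)
F=proj("scene",[[.5133,y,.114] for y in(.095,-.095)]+[[.5638,y,.114] for y in(.08,-.08)])
im=cv2.resize(s[130:280,270:370],None,fx=4,fy=4)
for a,col in((pt,(0,255,0)),(F,(0,255,255))):
    for q in a: cv2.circle(im,tuple(int(v) for v in ((q-[270,130]+.5)*4)),4,col,1)
cv2.imwrite("pics/c8.png",im)
E
```

```text
t 18.05 pos [0.539  0.002  0.2087] yaw 90.18 F [ 0.4  0.  -4.4] op 5.92 q [-0.14 -0.13  1.85  0.    1.42 -1.71]
  delta cm [ 0.87 -0.   -0.15] rot [-0.002  0.002 -0.001]
```

View pics/c8.png

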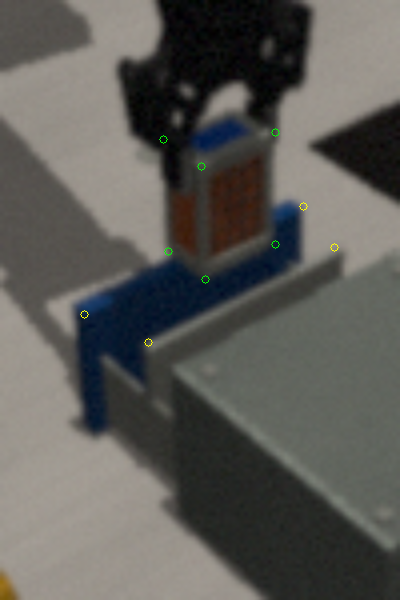

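The drawn corners sit about 3 px below the cassette seen in the picture, so I'll check its true position in depth before lowering.

```bash
python3 - <<'E'
from h import *
s,d=snapshot("scene");np.save("s9.npy",d);cv2.imwrite("pics/s9.png",s)
c=calibration("scene");K,R,t=c["camera_matrix"],c["R"],c["t"];print("cam",(-R.T@t).round(3))
v,u=np.mgrid[:400,:640]
P=np.stack([(u-K[0,2])/K[0,0]*d,(v-K[1,2])/K[1,1]*d,d],-1)
W=((P.reshape(-1,3)-t)@R).reshape(400,640,3)
reg=W[160:200,308:340]
m=mask(s,lambda h,s,v:(h<14)&(s>80)&(v>40))
q=W[160:200,308:340][m[160:200,308:340]>0];q=q[(q[:,0]>.4)&(q[:,0]<.65)]
print(len(q),"mesh px: x pct",np.percentile(q[:,0],[5,25,50,75,95]).round(4),"y",np.percentile(q[:,1],[5,50,95]).round(4),"z",np.percentile(q[:,2],[5,50,95]).round(4))
m=mask(s,lambda h,s,v:(abs(h-115)<14)&(s>120)&(v>40))
q=W[158:168,315:335][m[158:168,315:335]>0];print("pad",np.median(q,0).round(4),len(q))
# front, housing top refs
print("house top z",np.median(W[215:235,345:380][...,2]).round(4))
print("front ref px z", W[206,291].round(3),W[186,340].round(3))
E
```

```text
cam [ 1.303 -0.588  0.86 ]
347 mesh px: x pct [0.5294 0.5527 0.5549 0.5562 0.5578] y [-0.027  -0.0064  0.0207] z [0.1516 0.1778 0.209 ]
pad [ 0.5403 -0.001   0.2276] 60
house top z 0.13
front ref px z [ 0.509 -0.091  0.116] [0.517 0.073 0.109]
```

```bash
python3 - <<'E'
from h import *
d=np.load("s9.npy");s=cv2.imread("pics/s9.png")
print(ctrl.observe()["eef_pos"].round(4))
print(proj("scene",[[.5384,.002,.2262],[.5403,-.001,.2276],[.5584,-.028,.2262]]).round(1))
m=mask(s,lambda h,s,v:(abs(h-115)<14)&(s>120)&(v>40));mm=np.zeros_like(m);mm[156:172,312:336]=m[156:172,312:336]
for b in blobs(mm,8): r=cv2.minAreaRect(b);print(r, ray("scene",[r[0]],.2262).round(4))
im=cv2.resize(s[150:215,300:350],None,fx=10,fy=9,interpolation=cv2.INTER_NEAREST);cv2.imwrite("pics/c9.png",im)
E
```

```text
[0.539  0.002  0.2087]
[[324.4 163.4]
 [323.9 163.7]
 [320.  171. ]]
((324.2930908203125, 163.4827423095703), (4.828078746795654, 13.55575942993164), 68.19859313964844) [[0.5386 0.0015 0.2262]]
```

View pics/c9.png

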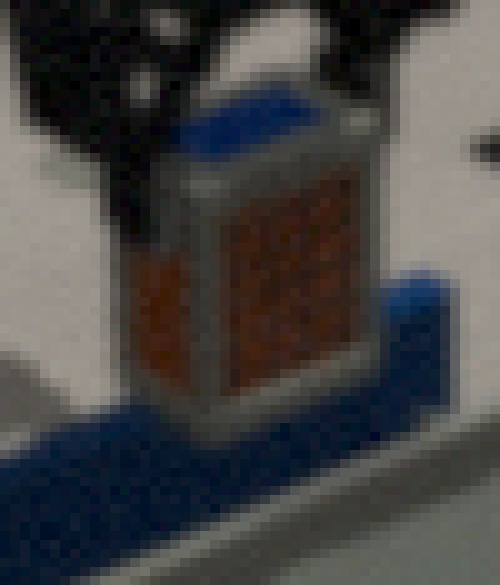

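The pad ray gives (0.5386, 0.0015) at the expected height, which matches the tool. I had misread the enlarged overlay. Lowering.

Emit:
send_rows:
  plan:
    - {"delta_pos":[0.6,0,-0.12],"rot":[0,0,0],"fingers":5}
    - {"delta_pos":[1.8,0,-0.12],"rot":[0,0,0],"fingers":5}
    - {"delta_pos":[3.0,0,-0.12],"rot":[0,0,0],"fingers":5}
    - {"delta_pos":[4.2,0,-0.12],"rot":[0,0,0],"fingers":5}
    - {"delta_pos":[5.2,0,-0.12],"rot":[0,0,0],"fingers":5}

```text
time_s: 18.77
eef_pos: [0.5384, 0.0009, 0.1552]
tcp_rot: [[-0.003, -1.0, -0.003], [0.002, -0.003, 1.0], [-1.0, 0.003, 0.002]]
contact_force: [0.0, 0.1, -4.0]
opening: 0.696
```

```bash
python3 - <<'E'
from h import *
go([.539,.0005,.0925],np.pi/2+.005)
E
```

```text
t 18.77 pos [0.5384 0.0009 0.1552] yaw 90.18 F [ 0.   0.1 -4. ] op 5.95 q [-0.14 -0.08  1.9   0.    1.33 -1.71]
  delta cm [ 6.27 -0.07 -0.05] rot [-0.002  0.002 -0.003]
```

Emit:
send_rows:
  plan:
    - {"delta_pos":[1.2,0,0],"rot":[0,0,0],"fingers":5}
    - {"delta_pos":[2.4,0,0],"rot":[0,0,0],"fingers":5}
    - {"delta_pos":[3.6,0,0],"rot":[0,0,0],"fingers":5}
    - {"delta_pos":[4.6,0,0],"rot":[0,0,0],"fingers":5}
    - {"delta_pos":[5.4,0,0],"rot":[0,0,0],"fingers":5}

```text
time_s: 19.4
eef_pos: [0.5386, 0.001, 0.1018]
tcp_rot: [[-0.002, -1.0, -0.003], [0.002, -0.003, 1.0], [-1.0, 0.002, 0.002]]
contact_force: [1.0, -0.4, -4.8]
opening: 0.695
```

```bash
python3 - <<'E'
from h import *
go([.539,.0005,.0925],np.pi/2+.005)
s,_=snapshot("scene");cv2.imwrite("pics/c10.png",cv2.resize(s[150:260,270:390],None,fx=5,fy=5))
E
```

```text
t 19.4 pos [0.5386 0.001  0.1018] yaw 90.18 F [ 1.  -0.4 -4.8] op 5.93 q [-0.14 -0.02  1.93  0.    1.23 -1.71]
  delta cm [ 0.93 -0.04 -0.05] rot [-0.002  0.002 -0.002]
```

View pics/c10.png

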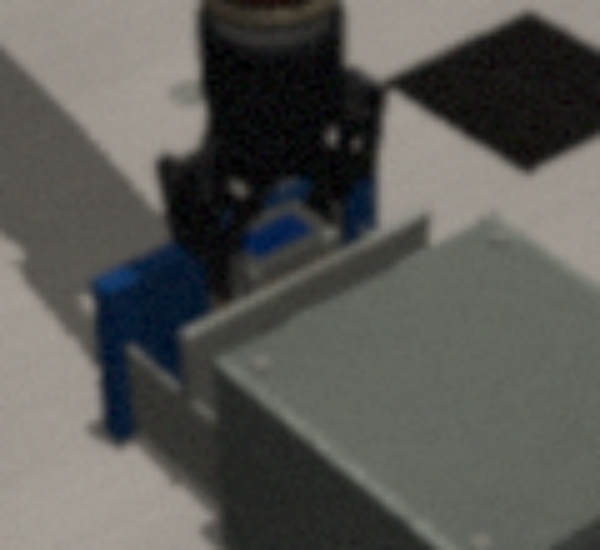

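The cassette is inside the compartment at about (280,240) in the crop, hanging freely with no side force. I'll creep down to contact.

Emit:
send_rows:
  plan:
    - {"delta_pos":[0.2,0,0],"rot":[0,0,0],"fingers":5}
    - {"delta_pos":[0.4,0,0],"rot":[0,0,0],"fingers":5}
    - {"delta_pos":[0.6,0,0],"rot":[0,0,0],"fingers":5}
    - {"delta_pos":[0.75,0,0],"rot":[0,0,0],"fingers":5}
    - {"delta_pos":[0.85,0,0],"rot":[0,0,0],"fingers":5}

```text
time_s: 20.08
eef_pos: [0.5387, 0.001, 0.094]
tcp_rot: [[-0.001, -1.0, -0.003], [0.002, -0.003, 1.0], [-1.0, 0.001, 0.002]]
contact_force: [0.1, -0.1, -5.1]
opening: 0.693
```

Emit:
send_rows:
  plan:
    - {"delta_pos":[0.05,0,0],"rot":[0,0,0],"fingers":5}
    - {"delta_pos":[0.1,0,0],"rot":[0,0,0],"fingers":5}
    - {"delta_pos":[0.15,0,0],"rot":[0,0,0],"fingers":5}
    - {"delta_pos":[0.15,0,0],"rot":[0,0,0],"fingers":5}
    - {"delta_pos":[0.15,0,0],"rot":[0,0,0],"fingers":5}

```text
time_s: 20.7
eef_pos: [0.5387, 0.001, 0.0926]
tcp_rot: [[-0.002, -1.0, -0.003], [0.002, -0.003, 1.0], [-1.0, 0.002, 0.002]]
contact_force: [-0.3, 0.9, -5.8]
opening: 0.694
```

```bash
python3 - <<'E'
from h import *
go([.539,.0005,.0925],np.pi/2+.005)
E
```

```text
t 20.7 pos [0.5387 0.001  0.0926] yaw 90.18 F [-0.3  0.9 -5.8] op 5.92 q [-0.14 -0.    1.94  0.    1.21 -1.71]
  delta cm [ 0.01 -0.03 -0.05] rot [-0.002  0.002 -0.002]
```

Emit:
send_rows:
  plan:
    - {"delta_pos":[0.06,0,0],"rot":[0,0,0],"fingers":5}
    - {"delta_pos":[0.12,0,0],"rot":[0,0,0],"fingers":5}
    - {"delta_pos":[0.18,0,0],"rot":[0,0,0],"fingers":5}
    - {"delta_pos":[0.18,0,0],"rot":[0,0,0],"fingers":5}
    - {"delta_pos":[0.18,0,0],"rot":[0,0,0],"fingers":5}

```text
time_s: 21.32
eef_pos: [0.5399, 0.0009, 0.0925]
tcp_rot: [[0.001, -1.0, -0.003], [0.002, -0.003, 1.0], [-1.0, -0.001, 0.002]]
contact_force: [-1.8, 0.1, 5.5]
opening: 0.695
```

```bash
python3 - <<'E'
from h import *
go([.539,.0005,.0925],np.pi/2+.005)
E
```

```text
t 21.32 pos [0.5399 0.0009 0.0925] yaw 90.18 F [-1.8  0.1  5.5] op 5.93 q [-0.14 -0.    1.94  0.    1.21 -1.71]
  delta cm [-0.    0.09 -0.04] rot [-0.002  0.002  0.001]
```

Touchdown on the floor: the force went from -5 to +5.5 N at exactly the expected height. Release and retreat straight up.

Emit:
send_rows:
  plan:
    - {"delta_pos":[-0.1,0,0],"rot":[0,0,0],"fingers":5.6}
    - {"delta_pos":[-0.1,0,0],"rot":[0,0,0],"fingers":6.2}
    - {"delta_pos":[-0.1,0,0],"rot":[0,0,0],"fingers":7.5}
    - {"delta_pos":[-0.1,0,0],"rot":[0,0,0],"fingers":8.0}
    - {"delta_pos":[-0.1,0,0],"rot":[0,0,0],"fingers":8.0}

```text
time_s: 21.95
eef_pos: [0.5387, 0.001, 0.0917]
tcp_rot: [[-0.002, -1.0, -0.003], [0.002, -0.003, 1.0], [-1.0, 0.002, 0.002]]
contact_force: [-0.7, -0.7, 0.1]
opening: 0.935
```

Emit:
send_rows:
  plan:
    - {"delta_pos":[-1,0,0],"rot":[0,0,0],"fingers":8.0}
    - {"delta_pos":[-3,0,0],"rot":[0,0,0],"fingers":8.0}
    - {"delta_pos":[-6,0,0],"rot":[0,0,0],"fingers":8.0}
    - {"delta_pos":[-9,0,0],"rot":[0,0,0],"fingers":8.0}
    - {"delta_pos":[-12,0,0],"rot":[0,0,0],"fingers":8.0}

```text
time_s: 22.58
eef_pos: [0.5393, 0.0007, 0.2148]
tcp_rot: [[0.001, -1.0, -0.003], [0.001, -0.003, 1.0], [-1.0, -0.001, 0.001]]
contact_force: [-0.0, 0.8, 0.1]
opening: 0.935
```

```bash
python3 - <<'E'
from h import *
go([.4,.0005,.215],np.pi/2)
s,_=snapshot("scene");cv2.imwrite("pics/c11.png",cv2.resize(s[150:260,270:390],None,fx=5,fy=5))
E
```

```text
t 22.57 pos [0.5393 0.0007 0.2148] yaw 90.18 F [-0.   0.8  0.1] op 7.99 q [-0.14 -0.13  1.84  0.    1.43 -1.71]
  delta cm [-0.03 13.93  0.02] rot [0.003 0.001 0.001]
```

View pics/c11.png

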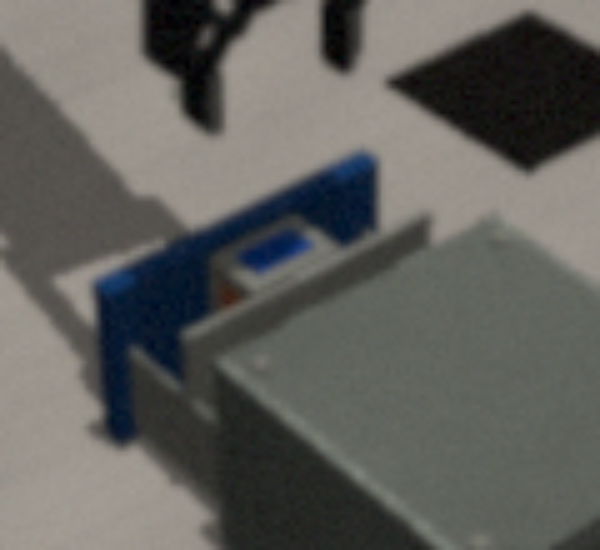

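The cassette stands upright in the compartment, released, at about (270,255) in the crop. I'll back off in front of the drawer, close the fingers, and come down to push on the face.

Emit:
send_rows:
  plan:
    - {"delta_pos":[0,1.5,0],"rot":[0,0,0],"fingers":6}
    - {"delta_pos":[0,4.5,0],"rot":[0,0,0],"fingers":3}
    - {"delta_pos":[0,8,0],"rot":[0,0,0],"fingers":0}
    - {"delta_pos":[0,9.5,0],"rot":[0,0,0],"fingers":0}
    - {"delta_pos":[0,9.9,0],"rot":[0,0,0],"fingers":0}

```text
time_s: 23.25
eef_pos: [0.4397, 0.0005, 0.213]
tcp_rot: [[0.001, -1.0, -0.003], [0.001, -0.003, 1.0], [-1.0, -0.001, 0.001]]
contact_force: [0.5, 0.5, 0.5]
opening: -0.002
```

Emit:
send_rows:
  plan:
    - {"delta_pos":[0,0,0],"rot":[0,0,0],"fingers":0}
    - {"delta_pos":[3,0,0],"rot":[0,0,0],"fingers":0}
    - {"delta_pos":[7,0,0],"rot":[0,0,0],"fingers":0}
    - {"delta_pos":[10.5,0,0],"rot":[0,0,0],"fingers":0}
    - {"delta_pos":[12,0,0],"rot":[0,0,0],"fingers":0}

```text
time_s: 23.88
eef_pos: [0.4389, 0.0009, 0.0898]
tcp_rot: [[-0.005, -1.0, -0.003], [0.002, -0.003, 1.0], [-1.0, 0.005, 0.002]]
contact_force: [0.2, 0.6, 0.1]
opening: 0.0
```

```bash
python3 - <<'E'
from h import *
go([.48,.0005,.093],np.pi/2)
s,_=snapshot("scene");cv2.imwrite("pics/c12.png",cv2.resize(s[150:260,270:390],None,fx=5,fy=5))
E
```

```text
t 23.88 pos [0.4389 0.0009 0.0898] yaw 90.19 F [0.2 0.6 0.1] op 0.0 q [-0.17 -0.26  2.17  0.    1.23 -1.74]
  delta cm [-0.34 -4.11 -0.05] rot [ 0.003  0.002 -0.005]
```

View pics/c12.png

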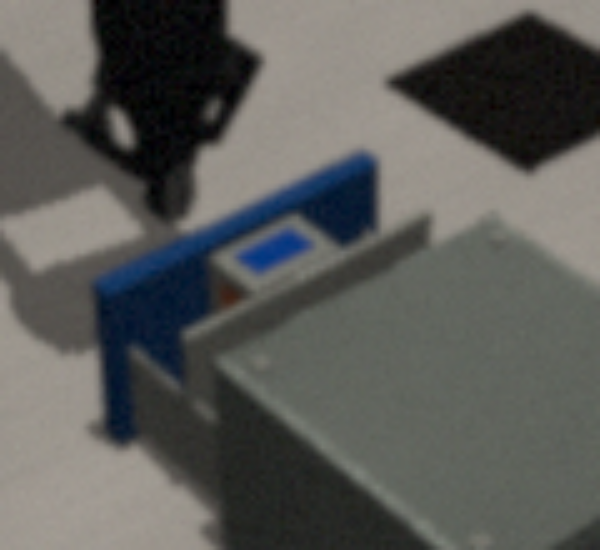

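The closed fingers are in front of the face at about (170,195) in the crop. Advancing gently.

Emit:
send_rows:
  plan:
    - {"delta_pos":[-0.2,-0.8,0],"rot":[0,0,0],"fingers":0}
    - {"delta_pos":[-0.2,-1.8,0],"rot":[0,0,0],"fingers":0}
    - {"delta_pos":[-0.2,-2.8,0],"rot":[0,0,0],"fingers":0}
    - {"delta_pos":[-0.2,-3.6,0],"rot":[0,0,0],"fingers":0}
    - {"delta_pos":[-0.2,-4,0],"rot":[0,0,0],"fingers":0}

```text
time_s: 24.55
eef_pos: [0.4805, 0.0008, 0.0941]
tcp_rot: [[-0.001, -1.0, -0.003], [0.002, -0.003, 1.0], [-1.0, 0.001, 0.002]]
contact_force: [0.3, -0.5, 1.0]
opening: -0.004
```

Emit:
send_rows:
  plan:
    - {"delta_pos":[0,-0.3,0],"rot":[0,0,0],"fingers":0}
    - {"delta_pos":[0,-0.6,0],"rot":[0,0,0],"fingers":0}
    - {"delta_pos":[0,-0.9,0],"rot":[0,0,0],"fingers":0}
    - {"delta_pos":[0,-1.2,0],"rot":[0,0,0],"fingers":0}
    - {"delta_pos":[0,-1.5,0],"rot":[0,0,0],"fingers":0}

```text
time_s: 25.18
eef_pos: [0.4946, 0.0008, 0.0937]
tcp_rot: [[-0.002, -1.0, -0.003], [0.002, -0.003, 1.0], [-1.0, 0.002, 0.002]]
contact_force: [-3.0, -0.7, 1.2]
opening: -0.003
```

Emit:
send_rows:
  plan:
    - {"delta_pos":[0,-0.4,0],"rot":[0,0,0],"fingers":0}
    - {"delta_pos":[0,-0.8,0],"rot":[0,0,0],"fingers":0}
    - {"delta_pos":[0,-1.2,0],"rot":[0,0,0],"fingers":0}
    - {"delta_pos":[0,-1.6,0],"rot":[0,0,0],"fingers":0}
    - {"delta_pos":[0,-2,0],"rot":[0,0,0],"fingers":0}

```text
time_s: 25.8
eef_pos: [0.5149, 0.0009, 0.0937]
tcp_rot: [[-0.002, -1.0, -0.003], [0.002, -0.003, 1.0], [-1.0, 0.002, 0.002]]
contact_force: [-2.0, -1.5, -0.0]
opening: 0.001
```

```bash
python3 - <<'E'
from h import *
go([.58,.0005,.095],np.pi/2)
s,_=snapshot("scene");cv2.imwrite("pics/c13.png",cv2.resize(s[150:260,270:390],None,fx=5,fy=5))
E
```

```text
t 25.8 pos [0.5149 0.0009 0.0937] yaw 90.18 F [-2.  -1.5 -0. ] op 0.01 q [-0.14 -0.06  1.99  0.    1.21 -1.72]
  delta cm [-0.15 -6.51 -0.06] rot [ 0.003  0.002 -0.002]
```

View pics/c13.png

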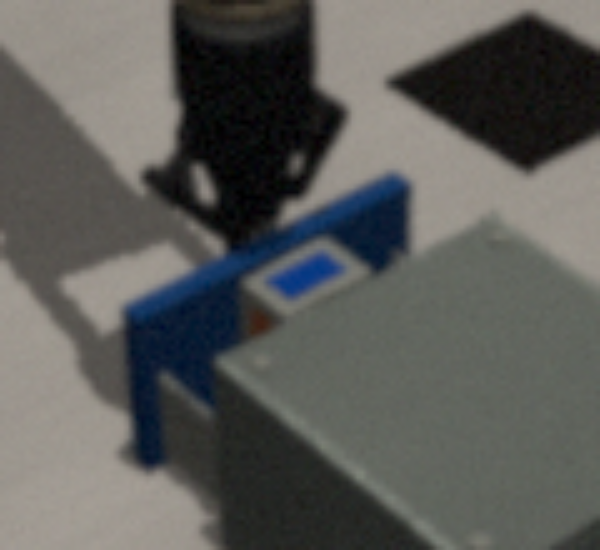

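The drawer is sliding in with the cassette upright, at 2–3 N of push. I'll continue at about 3 cm/s, then slower through the detent.

Emit:
send_rows:
  plan:
    - {"delta_pos":[0,-0.4,0],"rot":[0,0,0],"fingers":0}
    - {"delta_pos":[0,-0.8,0],"rot":[0,0,0],"fingers":0}
    - {"delta_pos":[0,-1.2,0],"rot":[0,0,0],"fingers":0}
    - {"delta_pos":[0,-1.6,0],"rot":[0,0,0],"fingers":0}
    - {"delta_pos":[0,-2,0],"rot":[0,0,0],"fingers":0}

```text
time_s: 26.48
eef_pos: [0.535, 0.0009, 0.0938]
tcp_rot: [[-0.002, -1.0, -0.003], [0.001, -0.003, 1.0], [-1.0, 0.001, 0.001]]
contact_force: [-2.3, -0.7, 1.1]
opening: 0.002
```

Emit:
send_rows:
  plan:
    - {"delta_pos":[0,-0.4,0],"rot":[0,0,0],"fingers":0}
    - {"delta_pos":[0,-0.8,0],"rot":[0,0,0],"fingers":0}
    - {"delta_pos":[0,-1.2,0],"rot":[0,0,0],"fingers":0}
    - {"delta_pos":[0,-1.5,0],"rot":[0,0,0],"fingers":0}
    - {"delta_pos":[0,-1.8,0],"rot":[0,0,0],"fingers":0}

```text
time_s: 27.1
eef_pos: [0.553, 0.0009, 0.0938]
tcp_rot: [[-0.001, -1.0, -0.003], [0.001, -0.003, 1.0], [-1.0, 0.001, 0.001]]
contact_force: [-2.3, -1.2, 1.7]
opening: 0.001
```

Emit:
send_rows:
  plan:
    - {"delta_pos":[0,-0.2,0],"rot":[0,0,0],"fingers":0}
    - {"delta_pos":[0,-0.4,0],"rot":[0,0,0],"fingers":0}
    - {"delta_pos":[0,-0.6,0],"rot":[0,0,0],"fingers":0}
    - {"delta_pos":[0,-0.8,0],"rot":[0,0,0],"fingers":0}
    - {"delta_pos":[0,-1.0,0],"rot":[0,0,0],"fingers":0}

```text
time_s: 27.72
eef_pos: [0.5615, 0.0011, 0.0937]
tcp_rot: [[-0.005, -1.0, -0.003], [0.002, -0.003, 1.0], [-1.0, 0.005, 0.002]]
contact_force: [-8.8, -1.9, 4.7]
opening: 0.001
```

```bash
python3 - <<'E'
from h import *
go([.58,.0005,.095],np.pi/2)
E
```

```text
t 27.73 pos [0.5615 0.0011 0.0937] yaw 90.19 F [-8.8 -1.9  4.7] op 0.01 q [-0.13  0.05  1.88  0.    1.22 -1.71]
  delta cm [-0.14 -1.84 -0.06] rot [ 0.003  0.002 -0.005]
```

In the detent now at about 9 N. Slow steps.

Emit:
send_rows:
  plan:
    - {"delta_pos":[0,-0.2,0],"rot":[0,0,0],"fingers":0}
    - {"delta_pos":[0,-0.4,0],"rot":[0,0,0],"fingers":0}
    - {"delta_pos":[0,-0.6,0],"rot":[0,0,0],"fingers":0}
    - {"delta_pos":[0,-0.8,0],"rot":[0,0,0],"fingers":0}
    - {"delta_pos":[0,-1.0,0],"rot":[0,0,0],"fingers":0}

```text
time_s: 28.35
eef_pos: [0.5729, 0.0011, 0.0937]
tcp_rot: [[-0.001, -1.0, -0.003], [0.002, -0.003, 1.0], [-1.0, 0.001, 0.002]]
contact_force: [-1.9, -1.9, 0.1]
opening: -0.001
```

Emit:
send_rows:
  plan:
    - {"delta_pos":[0,-0.1,0],"rot":[0,0,0],"fingers":0}
    - {"delta_pos":[0,-0.2,0],"rot":[0,0,0],"fingers":0}
    - {"delta_pos":[0,-0.3,0],"rot":[0,0,0],"fingers":0}
    - {"delta_pos":[0,-0.4,0],"rot":[0,0,0],"fingers":0}
    - {"delta_pos":[0,-0.5,0],"rot":[0,0,0],"fingers":0}

```text
time_s: 28.98
eef_pos: [0.5779, 0.0012, 0.0938]
tcp_rot: [[-0.001, -1.0, -0.003], [0.002, -0.003, 1.0], [-1.0, 0.001, 0.002]]
contact_force: [0.9, 0.1, 0.9]
opening: 0.002
```

```bash
python3 - <<'E'
from h import *
go([.58,.0005,.095],np.pi/2)
s,d=snapshot("scene");cv2.imwrite("pics/c14.png",cv2.resize(s[150:260,270:390],None,fx=5,fy=5))
E
```

```text
t 28.98 pos [0.5779 0.0012 0.0938] yaw 90.19 F [0.9 0.1 0.9] op 0.01 q [-0.13  0.08  1.85  0.    1.21 -1.7 ]
  delta cm [-0.13 -0.21 -0.07] rot [ 0.003  0.002 -0.001]
```

View pics/c14.png

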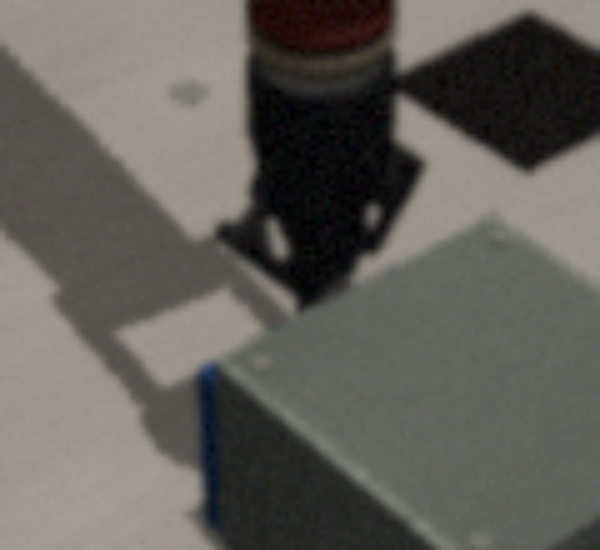

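The force has dropped to about 0, so the detent took the drawer home. I'll confirm with a gentle nudge against the stop.

Emit:
send_rows:
  plan:
    - {"delta_pos":[0,-0.1,0],"rot":[0,0,0],"fingers":0}
    - {"delta_pos":[0,-0.2,0],"rot":[0,0,0],"fingers":0}
    - {"delta_pos":[0,-0.3,0],"rot":[0,0,0],"fingers":0}
    - {"delta_pos":[0,-0.35,0],"rot":[0,0,0],"fingers":0}
    - {"delta_pos":[0,-0.4,0],"rot":[0,0,0],"fingers":0}

```text
time_s: 29.65
eef_pos: [0.5801, 0.0011, 0.0937]
tcp_rot: [[-0.006, -1.0, -0.003], [0.002, -0.003, 1.0], [-1.0, 0.006, 0.002]]
contact_force: [-9.9, -0.7, 6.6]
opening: 0.001
```

```bash
python3 - <<'E'
from h import *
go([.58,.0005,.095],np.pi/2)
E
```

```text
t 29.65 pos [0.5801 0.0011 0.0937] yaw 90.19 F [-9.9 -0.7  6.6] op 0.01 q [-0.13  0.09  1.84  0.    1.22 -1.7 ]
  delta cm [-0.13  0.01 -0.06] rot [ 0.003  0.002 -0.006]
```

Firm stop at TCP x = 0.580 with 10 N, the position expected for home. Retreating.

Emit:
send_rows:
  plan:
    - {"delta_pos":[0,1,0],"rot":[0,0,0],"fingers":0}
    - {"delta_pos":[0,3,0],"rot":[0,0,0],"fingers":0}
    - {"delta_pos":[0,6,0],"rot":[0,0,0],"fingers":0}
    - {"delta_pos":[-1,9,0],"rot":[0,0,0],"fingers":0}
    - {"delta_pos":[-4,12,0],"rot":[0,0,0],"fingers":0}

```text
time_s: 30.28
eef_pos: [0.4594, 0.0009, 0.1323]
tcp_rot: [[-0.005, -1.0, -0.003], [0.002, -0.003, 1.0], [-1.0, 0.005, 0.002]]
contact_force: [1.1, 0.2, 0.5]
opening: 0.0
```

Emit:
send_rows:
  plan:
    - {"delta_pos":[-4,2,2],"rot":[0,0,0],"fingers":0}
    - {"delta_pos":[-8,4,6],"rot":[0,0,0],"fingers":0}
    - {"delta_pos":[-12,4,10],"rot":[0,0,0],"fingers":0}
    - {"delta_pos":[-14,4,14],"rot":[0,0,0],"fingers":0}
    - {"delta_pos":[-14,4,16],"rot":[0,0,0],"fingers":0}

```text
time_s: 30.9
eef_pos: [0.4222, 0.1622, 0.277]
tcp_rot: [[0.005, -1.0, -0.005], [0.003, -0.005, 1.0], [-1.0, -0.005, 0.003]]
contact_force: [-0.4, -0.7, -0.4]
opening: 0.002
```

Emit:
send_rows:
  plan:
    - {"delta_pos":[0,0,0],"rot":[0,0,0],"fingers":0}
    - {"delta_pos":[0,0,0],"rot":[0,0,0],"fingers":0}
    - {"delta_pos":[0,0,0],"rot":[0,0,0],"fingers":0}
    - {"delta_pos":[0,0,0],"rot":[0,0,0],"fingers":0}
    - {"delta_pos":[0,0,0],"rot":[0,0,0],"fingers":0}

```text
time_s: 31.52
eef_pos: [0.4215, 0.1599, 0.2741]
tcp_rot: [[-0.002, -1.0, -0.002], [0.002, -0.002, 1.0], [-1.0, 0.002, 0.002]]
contact_force: [-0.9, -0.9, -0.2]
opening: 0.002
```

```bash
python3 - <<'E'
from h import *
go([.58,.0005,.095],np.pi/2)
s,d=snapshot("scene");t,_=snapshot("top");cv2.imwrite("pics/s15.png",s);cv2.imwrite("pics/t15.png",t)
for n,b,a in(("scene",s,cv2.imread("pics/scene0.png")),("top",t,cv2.imread("pics/top0.png"))):
  for nm,l in(("red",lambda h,s,v:((h<4)|(h>176))&(s>200)&(v>110)),("meter",lambda h,s,v:(abs(h-22)<5)&(s>150)&(v>90)),("nut",lambda h,s,v:(abs(h-9)<4)&(s>90)&(v>70))):
    for im in(a,b):
      print(n,nm,[tuple(np.round(cv2.minAreaRect(c)[0],1)) for c in blobs(mask(im,l),40)][:5])
p=t;m=mask(p,lambda h,s,v:(abs(h-110)<14)&(s>110)&(v>40));mm=np.zeros_like(m);mm[150:220,280:400]=m[150:220,280:400]
for c in blobs(mm,30): print("front",cv2.boundingRect(c),ray("top",[[337,cv2.boundingRect(c)[1]]],.114).round(4))
E
```

```text
t 31.52 pos [0.4215 0.1599 0.2741] yaw 90.14 F [-0.9 -0.9 -0.2] op 0.01 q [ 0.2  -0.4   1.96  0.    1.58 -1.38]
  delta cm [ 17.86 -15.84 -16.01] rot [ 0.002  0.002 -0.002]
scene red [(np.float64(418.5), np.float64(199.5))]
scene red [(np.float64(419.0), np.float64(199.5))]
scene meter [(np.float64(249.4), np.float64(286.6)), (np.float64(398.5), np.float64(266.0))]
scene meter [(np.float64(249.6), np.float64(287.2)), (np.float64(397.9), np.float64(265.9))]
scene nut [(np.float64(11.5), np.float64(355.5)), (np.float64(64.1), np.float64(344.5)), (np.float64(459.5), np.float64(177.0))]
scene nut [(np.float64(11.0), np.float64(355.5)), (np.float64(64.1), np.float64(344.5)), (np.float64(459.5), np.float64(177.0))]
top red [(np.float64(234.5), np.float64(168.0))]
top red [(np.float64(234.8), np.float64(167.3))]
top meter [(np.float64(434.9), np.float64(165.6)), (np.float64(334.5), np.float64(87.5))]
top meter [(np.float64(434.9), np.float64(165.6)), (np.float64(334.5), np.float64(87.5))]
top nut [(np.float64(351.6), np.float64(384.0)), (np.float64(172.3), np.float64(164.3)), (np.float64(568.7), np.float64(203.6)), (np.float64(609.3), np.float64(202.9))]
top nut [(np.float64(271.9), np.float64(302.6)), (np.float64(172.4), np.float64(164.2)), (np.float64(568.7), np.float64(203.6)), (np.float64(609.3), np.float64(202.9))]
front (303, 165, 67, 10) [[ 0.6063 -0.0018  0.114 ]]
```

View pics/s15.png

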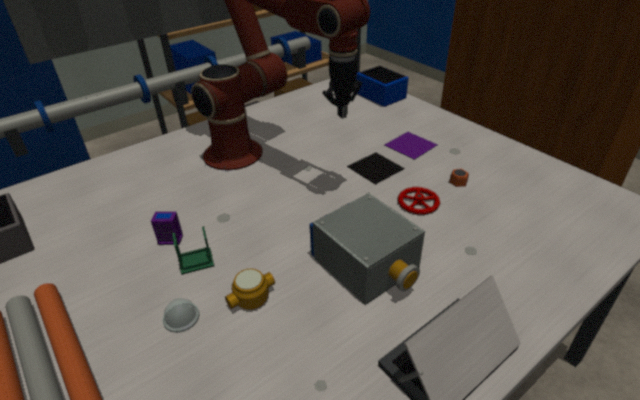

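View pics/t15.png

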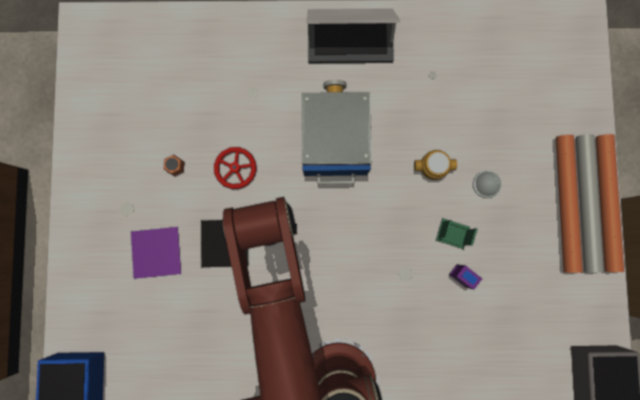

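The blue front is flush with the housing: it starts at row 165 in the top view, so its inner face is at x ≈ 0.606, on the housing front. The rack is empty, the mat is clear, and the handwheel, meter, nut, dome and decoy are where they started. I'm handing the job in.

```bash
python3 -c "
from bench import close_job
print(close_job())"
```

```text
the job is handed in; nothing more can be done
None
```

The job is done and handed in at about 31.6 s of the 72 s allowed.

I lifted the cassette out of the rack by its broad faces and stood it on the mat within about 2 mm of the centre, then let go. I took it again across its narrow ends and lowered it onto the compartment floor, where it touched down at the expected height. Then I let go and pushed the drawer home at 2–3 cm/s or slower.

**Last checks:**
- **Drawer:** the push peaked at about 9 N in the detent, then fell to zero as the drawer was drawn home. A 10 N nudge met a firm stop at the expected place. The front was flush with the housing in both views after the arm had backed off.
- **Cassette:** it was last seen upright in the compartment while the drawer was sliding in. It can't be seen with the drawer shut.
- **Other things:** the handwheel, meter and nut measured within 1 px of where they started. The dome and the purple decoy I compared only by eye, and they look unmoved.
- **Disagreement:** before lowering into the drawer, my drawn outline seemed about 3 px off the cassette. A closer measurement of its pad matched the tool pose, so I had misread the picture.

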